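Weigh in the spent ink cartridges and seal the jar

ROBOT

A 6-joint arm with a two-finger parallel gripper is mounted at the origin on a cart in front of the work surface, level with it; the furniture and walls round the work are solid. World frame = base frame: x ahead of the robot, y to its left, z up, the work surface at z = 0. Lengths are in m, angles in rad, forces in N, time in s.
With the tool pointing down it reaches from about 0.35 to 0.975 m from the base axis. Payload 4.9 kg.
Tool frame: the origin (TCP) lies on the centre line of the jaws, within the pads' length; the fingertips stand 25 mm ahead of it and the grasp point (between the pads) lies 6 mm ahead of it; z points along the fingers, y is the line along which they close (so a half turn about z gives the same grasp; the last joint's range is limited). The gripper opens to 85 mm and grips with 20 to 120 N. Pads are 22 mm wide; open, the fingers measure 114 mm over their backs; the gripper's body (76 mm by 85 mm) begins 54 mm behind the grasp point. The pads swing forward as they close: fully open they stand 13 mm farther back than shut.
Start: joints at [1.065, 0.053, 1.613, -0, 1.476, -0.119], TCP at [0.236, 0.579, 0.221] pointing down, gripper open.
Joint ranges: [-3.01, 3.01], [-1.01, 2.22], [0.06, 2.58], [-1.02, 4.17], [0.09, 2.62], [-3.14, 3.14]. Speed limits (rad/s): [2.57, 2.57, 3.14, 3.14, 3.14, 3.14].

INTERFACE

Orientations are given as a unit quaternion [w, x, y, z].
In Python, from plant import state, grab_frame, get_calibration, job gives the robot as it stands. The module is installed in compiled form; this text tells all that it offers.
- The arm moves only by the tool move_arm, never from a script. Its argument "targets" is a list that holds one entry, the list of rows, each a list of 5 numbers: the opening in per cent of the stroke, from 0 (shut) to 100 (fully open), then the shift along the tool's x, y, z as a fraction of full scale, then the turn about the tool's z as a fraction of full scale. A call has 1 to 5 rows; each row shifts and turns the commanded pose from where the row before left it, along the tool's axes as they then stand; what a row does not reach is not made up. Full scale, the value 1, is 0.6 m for a shift and 6 degrees for a turn. A row lasts 1/12 s, in which the tool goes at most 41.7 mm and 7.16 degrees, less where a joint would pass 70% of its speed; a pose out of reach is approached as far as the arm can. A call with a number of a shift or a turn outside -1 to 1 is refused whole. A call with a gripper value outside its range is refused whole. The fingers move at their own pace and stop on an object; the grip force is fixed at half the most. Time passes only in rows, so rows that do not move let the fingers close. It gives the time, the measured TCP pose, the force, the opening and the grip force at its end, in the units of the state.
- state(): the state, without advancing time (a new reading comes with each control period).
- grab_frame(name): name is "scene" or "top" or "wrist"; returns the picture (420x560x3 uint8, red, green, blue); there is no depth.
- get_calibration(name): a dict with "vertical_fov" (degrees; the focal length in pixels is half the picture's height over the tangent of half this angle, whatever the lens; pixels are square), "cx", "cy" (the principal point, pixels), "R" (3x3) and "t" (3): a world point X has camera coordinates R X + t. Camera axes: x right, y down, z forward; pixel columns grow to the right and rows downward; lengths in m; the calibration is good to about 2 mm. A picture is of the moment at which its call begins: read the wrist's pose just before it. get_calibration takes no time and is no camera call; for the wrist camera it gives the pose at the moment of the call.
- job.job_done(): hands the job in; it is judged then, once.
The state is a dict: "time": time; "joint_pos": joint angles; "joint_vel": joint speeds; "joint_efforts": joint torques, N m; "tool_pos": TCP position; "tool_rot": TCP orientation; "contact_force": force on the tool from outside, world axes, zero at the start; "ft_torque": the same for the moment, N m; "gripper_width": opening from 0.0 (shut) to 1.0 (fully open); "grasp_force": force on a finger pad.
Only numpy, scipy, OpenCV 4.12 (cv2) and the standard library are available. Lean on these libraries where they do the work, as an engineer would, in place of code of your own. Each camera call takes 0.05 s, during which the arm holds its last target. There are 200 camera calls.

TASK

With the jar still empty and open, turn the scale's dial until its red zero mark points at the needle. Then put every spent ink cartridge on the desk through the neck into the jar, and when all are in, snap the blue lid fully home on the jar. Leave the dial as you zeroed it, and do not tip the ink bottle over.

Things in the scene. Friction and masses are not known exactly. Their poses are not given: they have to be found in the camera images.
- cartridge0: spent printer ink cartridge, a grey rounded block with cyan-blue label, 62 (its x) x 34 (its y) x 44 (its z) mm; origin at its centre; starts standing on its 62 x 34 face; 42 to 84 g; slippery; may be absent
- cartridge1: spent printer ink cartridge, a grey rounded block with magenta label, 62 (its x) x 34 (its y) x 44 (its z) mm; origin at its centre; starts standing on its 62 x 34 face; 42 to 84 g; slippery; may be absent
- cartridge2: spent printer ink cartridge, a grey rounded block with yellow label, 62 (its x) x 34 (its y) x 44 (its z) mm; origin at its centre; starts standing on its 62 x 34 face; 42 to 84 g; slippery; may be absent
- cartridge3: spent printer ink cartridge, a grey rounded block with green label, 62 (its x) x 34 (its y) x 44 (its z) mm; origin at its centre; starts standing on its 62 x 34 face; 42 to 84 g; slippery; may be absent
- cartridge4: spent printer ink cartridge, a grey rounded block with orange label, 62 (its x) x 34 (its y) x 44 (its z) mm; origin at its centre; starts standing on its 62 x 34 face; 42 to 84 g; slippery; may be absent
- scale: grey scale, fixed on the table; origin on the table under the jar's axis. Its round steel pan carries the clear jar, clamped on, and is sprung: it sinks 0.4 mm per 60 g, at most 4 mm. Its dial head, 130 x 125 mm and 58 mm high, is centred 180 mm along the scale's -y; the scale's -x side faces the robot
- jar_rim (a point): centre of the jar's open mouth at rim height (about 232 mm above the table), axes as the scale's. Neck 92 mm outside, 81 mm bore, 32 mm tall: a cartridge passes upright, flat or on end, one at a time. Below, the shoulder widens to a body 170 mm across (160 inside). Four spring catches stand 4.5 mm proud outside the neck, 12 mm below the rim
- jar_floor (a point): centre of the jar's inner floor, about 189 mm below the rim, from which a blunt clear cone 88 mm across and 52 mm high rises so that cartridges slide aside
- dial_grip (a point): middle of the black bar (40 mm along this point's x, 14 mm wide along y, from 14 mm below to 12 mm above this point) that turns the scale's dial; on the dial's upright axis, about 88 mm above the table. The white dial disc under it, 76 mm across, lies face up and has a red zero mark at its edge on this point's -x side; a red dash on the bar points the same way
- dial (a joint): dial angle, rad, growing counter-clockwise seen from above; 0 when the red zero mark points at the black needle outside the disc as it stands with the jar empty and open (at the scale's -x side). The needle swings about 0.1 rad clockwise per 60 g in the jar. Starts 0.8 to 2.4; stops at -0.6 and 2.7; friction about 0.04 N m, stays where left
- lid: blue snap lid, 113 mm across, 52 mm high, 90 g; origin at the centre of its lower edge, z up; starts right way up on the table. Skirt 21 mm deep with rounded inner bead (97 mm free width), disc 5 mm thick, on it a white round knob 34 mm across, 26 to 52 mm above the origin
- lid_seat (a point): point on the jar's axis 21 mm below the rim, where the lid's origin lies when it is snapped home (disc on the rim). Just set down, the lid rests on the catches some 11 mm too high; pushed straight down with roughly 6 to 12 N it snaps over them
- ink_bottle: square dark-blue ink bottle with black cap, 49 x 49 x 57 mm, standing on the table, origin at the centre of its underside; a bystander

How it is judged:
By the outcome, as a careful person would: the job done as asked, in the order asked, and still so for the second after the job is handed in, with the robot touching nothing.
Of cartridge0, cartridge1, cartridge2, cartridge3, cartridge4 only 4 to 5 are there at a start; the rules pass over those that are not, and their reading is None.
At some moment in a run one of cartridge0, cartridge1, cartridge2, cartridge3, cartridge4, lid may be knocked a few centimetres aside while the robot is not near it.
It also fails if it takes over 210 s, if anything falls off the work surface, if the arm or the gripper's body presses on something with over 40 N, if the wrist force passes 120 N, or if a joint passes its speed limit or range.

## Working session

There is one attempt and no reset: what is moved stays moved. The work goes in short steps, Python scripts to look and compute and a tool call to move; the robot and the scene stay as the last step left them, time stands still between calls to the robot, and variables do not carry over. Pictures are saved under pics/ and viewed, at most 14 in all, crops included, and the job is handed in when it is done.

Besides the shell and the picture viewer there is one more tool, called as name(argument=value, ...) on one line, values as JSON. move_arm: Moves the arm, as the interface text tells. Shift numbers are shares of 0.6 m and turn numbers shares of 6 degrees, none past 1 either way. Its arguments: {"type":"object","properties":{"targets":{"type":"array"}},"required":["targets"]}

```bash
mkdir -p pics
python3 - <<'E'
from plant import *
import cv2,numpy as np
print(state())
for n in("scene","top","wrist"):
    c=get_calibration(n);print(n,c)
    f=grab_frame(n);cv2.imwrite(f"pics/{n}0.png",cv2.cvtColor(f,cv2.COLOR_RGB2BGR))
E
```

```text
{'time': 0.0, 'joint_pos': array([ 1.06496841e+00,  5.33975824e-02,  1.61427034e+00,  3.83379738e-05,
        1.47599577e+00, -1.19002570e-01]), 'joint_vel': array([-0.00239414,  0.00164137,  0.00105131, -0.0005046 , -0.00059426,
        0.00053316]), 'joint_efforts': array([ 1.56194081e-03, -3.93676865e+01, -3.70181608e+01,  7.68517384e-05,
        6.99078402e-03, -1.11178352e-05]), 'tool_pos': array([0.23546332, 0.57826578, 0.21925192]), 'tool_rot': array([-3.36431797e-04,  1.92210744e-01,  9.81353126e-01, -9.79527434e-04]), 'contact_force': array([ 0.0900707 ,  0.34372289, -0.55348261]), 'ft_torque': array([-0.02062018, -0.00915172,  0.03726264]), 'grasp_force': 0.0, 'gripper_width': 1.0016125622683465}
scene {'vertical_fov': 48.76896794886798, 'cx': 288.25671776518476, 'cy': 211.99323899187283, 'R': array([[ 0.40242448, -0.91545134,  0.00183825],
       [-0.71057967, -0.31362942, -0.62985166],
       [ 0.57717508,  0.2521615 , -0.77671327]]), 't': array([-0.24803537,  0.44498322,  0.94867559])}
top {'vertical_fov': 47.328316161125386, 'cx': 276.65790141370144, 'cy': 207.89902477853119, 'R': array([[ 0.00536066, -0.99997492,  0.00462789],
       [-0.98214015, -0.00613535, -0.18805075],
       [ 0.18807443, -0.00353716, -0.98214841]]), 't': array([-0.02427064,  0.56037995,  1.10580955])}
wrist {'vertical_fov': 70.5424409285966, 'cx': 278.1061261200702, 'cy': 215.47997935580625, 'R': array([[ 0.37579241,  0.9267023 , -0.00170811],
       [ 0.89054403, -0.36061857,  0.2772825 ],
       [ 0.25634235, -0.10572181, -0.96078692]]), 't': array([-0.62509931, -0.03660488,  0.37923084])}
```

View pics/top0.png

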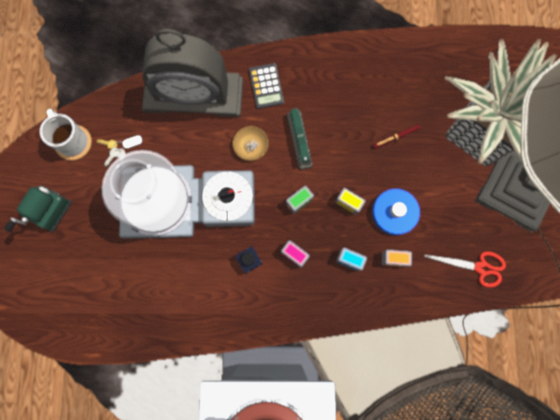

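View pics/scene0.png

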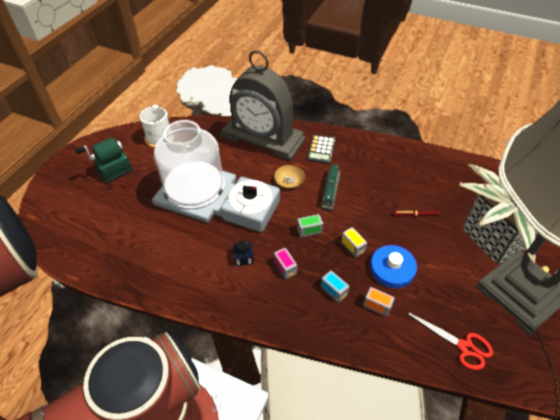

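The top view shows all five cartridges: green (300,198), yellow (351,200), magenta (295,253), cyan (352,259) and orange (398,258). The lid knob is at (399,210), the dial at (227,196), the jar at about (150,195) and the bottle at (249,260).

```bash
cat > h.py <<'E'
from plant import *
import cv2,numpy as np
def K(c,h=420):
    f=h/2/np.tan(np.radians(c["vertical_fov"]/2));return np.array([[f,0,c["cx"]],[0,f,c["cy"]],[0,0,1]])
def ray(c,p):
    d=c["R"].T@np.linalg.solve(K(c),[p[0],p[1],1.]);return -c["R"].T@c["t"],d/np.linalg.norm(d)
def tri(obs):
    A=0;b=0
    for c,p in obs:
        o,d=ray(c,p);M=np.eye(3)-np.outer(d,d);A=A+M;b=b+M@o
    X=np.linalg.solve(A,b)
    return X,max(np.linalg.norm(np.cross(X-ray(c,p)[0],ray(c,p)[1])) for c,p in obs)
def onz(c,p,z):
    o,d=ray(c,p);return o+d*(z-o[2])/d[2]
def proj(c,X):
    q=K(c)@(c["R"]@np.asarray(X)+c["t"]);return q[:2]/q[2]
def save(n,f):cv2.imwrite(f"pics/{n}.png",cv2.cvtColor(f,cv2.COLOR_RGB2BGR))
HUE=dict(green=(50,75),yellow=(25,34),magenta=(155,172),cyan=(92,102),orange=(12,21),lid=(103,115))
def blobs(f,names=HUE,vmin=130):
    hsv=cv2.cvtColor(f,cv2.COLOR_RGB2HSV);out={}
    for n in names:
        lo,hi=HUE[n];m=cv2.inRange(hsv,(lo,120,vmin),(hi,255,255))
        k,l,s,ce=cv2.connectedComponentsWithStats(m)
        o=[i for i in range(1,k) if s[i,4]>30]
        out[n]=sorted([(int(s[i,4]),ce[i].round(1),round(cv2.minAreaRect(np.argwhere(l==i)[:,::-1].astype(np.float32))[2],1),np.round(cv2.minAreaRect(np.argwhere(l==i)[:,::-1].astype(np.float32))[1],1)) for i in o],key=lambda t:-t[0])[:2]
    return out
E
python3 - <<'E'
from h import *
T,S=get_calibration("top"),get_calibration("scene")
ft=cv2.cvtColor(cv2.imread("pics/top0.png"),cv2.COLOR_BGR2RGB);fs=cv2.cvtColor(cv2.imread("pics/scene0.png"),cv2.COLOR_BGR2RGB)
bt,bs=blobs(ft),blobs(fs)
for n in HUE:
    print(n,bt[n],bs[n])
    if bt[n] and bs[n]:print("   ",*tri([(T,bt[n][0][1]),(S,bs[n][0][1])]))
for nm,f,r in(("t",ft,(90,140,190,150)),("s",fs,(140,110,190,150))):
    x,y,w,h=r;save("crop_"+nm,cv2.resize(f[y:y+h,x:x+w],None,fx=4,fy=4,interpolation=cv2.INTER_CUBIC))
E
```

```text
green [(137, array([299.5, 197.6]), 53.1, array([ 7.6, 17.8]))] [(108, array([309.5, 220.3]), 78.7, array([ 6.3, 17.1]))]
    [ 0.58700949 -0.0757145   0.04721528] 0.001130500466048613
yellow [(184, array([351. , 199.2]), 31.0, array([19.9,  9.1]))] [(152, array([354.7, 236.9]), 45.0, array([17.7,  8.5]))]
    [ 0.58454887 -0.2023228   0.04551006] 0.00044683913768700317
magenta [(200, array([294.9, 252.9]), 36.9, array([20.4,  9.6]))] [(157, array([285. , 258.1]), 56.3, array([17.5,  8.9]))]
    [ 0.45204811 -0.06437243  0.04589986] 0.0010464631726012019
cyan [(192, array([352.3, 258.3]), 22.6, array([20.3,  9.4]))] [(176, array([335.2, 281.3]), 40.6, array([19.7,  8.9]))]
    [ 0.4401713  -0.20175572  0.04536665] 0.0007465252113382719
orange [(6234, array([22.3, 71.2]), 90.0, array([152.,  57.])), (6225, array([522.7, 352.7]), 90.0, array([107., 102.]))] [(32608, array([369.3,  74. ]), 2.3, array([488. , 150.2])), (6031, array([ 23.3, 344.9]), 1.9, array([ 52.3, 154. ]))]
    [ 0.43560714 -0.03603332  0.7861784 ] 0.22288955668479785
lid [(1455, array([395.7, 211.5]), 45.0, array([46.7, 43.8]))] [(1214, array([393.6, 265.8]), 26.6, array([46.1, 37.6]))]
    [ 0.56020617 -0.31816647  0.01552285] 0.00044639400038590184
```

View pics/crop_t.png

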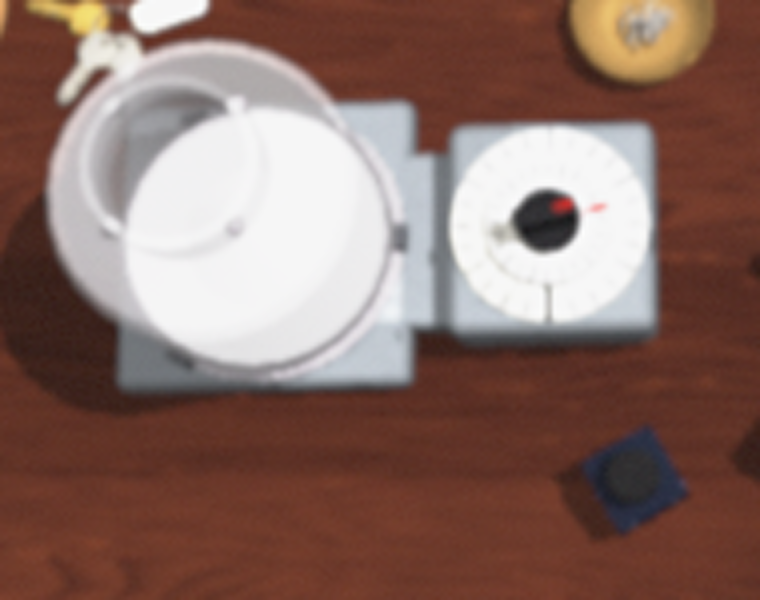

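View pics/crop_s.png

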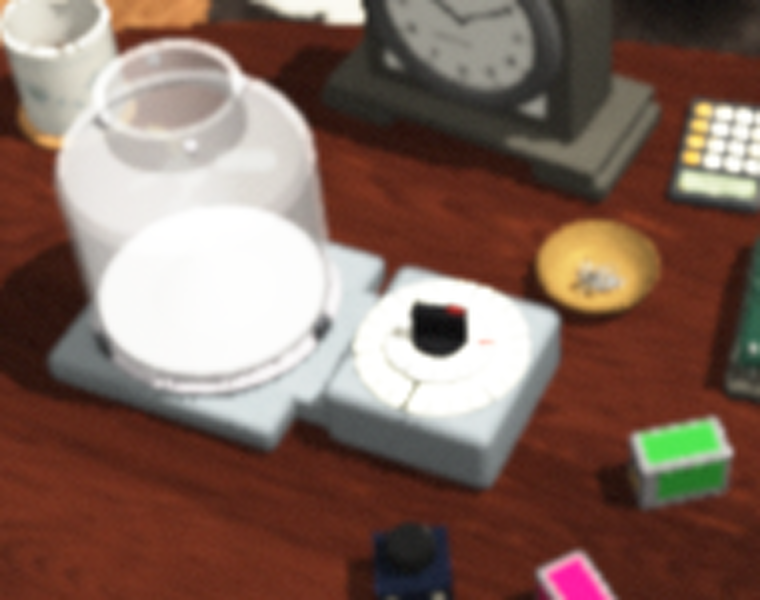

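In the top crop the disc centre is at (551,224), the red mark at (598,208) and the needle at (548,303), so the dial stands at about 1.9 rad. The jar mouth centre is at (172,163). In the scene crop the bar is at about (438,316) and the mouth at (168,90).

Run:
```python
from h import *
T,S=get_calibration("top"),get_calibration("scene")
ct=lambda x,y:(90+(x+.5)/4-.5,140+(y+.5)/4-.5)
cs=lambda x,y:(140+(x+.5)/4-.5,110+(y+.5)/4-.5)
print("rim",*tri([(T,ct(172,163)),(S,cs(168,90))]))
print("bar",*tri([(T,ct(549,217)),(S,cs(438,312))]))
c=onz(T,ct(551,224),.074);print("disc",c)
for p in((598,208),(548,303)):
    d=onz(T,ct(*p),.074)-c;print(np.degrees(np.arctan2(d[1],d[0])))
print("scale left edge ang",onz(T,ct(118,385),.03)-onz(T,ct(413,385),.03))
print("knob",*tri([(T,(399,210)),(S,(396,260.5))]))
print("orange", *tri([(T,(398,257)),(S,(379,296))]))
ft=cv2.cvtColor(cv2.imread("pics/top0.png"),cv2.COLOR_BGR2RGB)
hsv=cv2.cvtColor(ft,cv2.COLOR_RGB2HSV)
m=np.zeros((420,560),np.uint8);m[240:275,375:420]=1
for n in HUE:
    lo,hi=HUE[n];q=cv2.inRange(hsv,(lo,120,130),(hi,255,255))
    q=q*m if n=="orange" else q
    k,l,s,ce=cv2.connectedComponentsWithStats(q)
    if k<2:continue
    i=1+s[1:,4].argmax();r=cv2.minAreaRect(np.argwhere(l==i)[:,::-1].astype(np.float32))
    b=cv2.boxPoints(r);e=[onz(T,x,.044)[:2] for x in b];v=[e[1]-e[0],e[2]-e[1]];v=max(v,key=np.linalg.norm)
    print(n,onz(T,r[0],.044).round(4),"long axis deg",np.degrees(np.arctan2(v[1],v[0]))%180)
print("bottle",onz(T,ct(635,475),.057))
s=state();print(s["tool_pos"])
```

```text
rim [0.58051456 0.27724648 0.2343592 ] 0.0018322776476450973
bar [0.58205667 0.09641759 0.10474469] 0.0018287557862291983
disc [0.58560329 0.09675475 0.074     ]
-70.30809782446558
179.2893571395761
scale left edge ang [-0.00107207  0.17957848  0.        ]
knob [ 0.55902969 -0.3195616   0.0425973 ] 0.0003179505876843251
orange [ 0.44354864 -0.31029888  0.04723926] 0.0011681227804706837
green [ 0.5884 -0.077   0.044 ] long axis deg 127.68112184290138
yellow [ 0.5848 -0.203   0.044 ] long axis deg 58.34184253746707
magenta [ 0.4528 -0.0652  0.044 ] long axis deg 53.24249791208092
cyan [ 0.4406 -0.2028  0.044 ] long axis deg 67.46837653807773
orange [ 0.4432 -0.3133  0.044 ] long axis deg 90.33250514960788
lid [ 0.5564 -0.3121  0.044 ] long axis deg 43.12188657648443
bottle [0.43796605 0.04515509 0.057     ]
[0.23549239 0.57837243 0.21951706]
```

```bash
cat >> h.py <<'E'
from scipy.spatial.transform import Rotation as Ro
def yaw():
    w,x,y,z=state()["tool_rot"];r=Ro.from_quat([x,y,z,w]).as_matrix();return np.degrees(np.arctan2(r[1,1],r[0,1]))
def plan(wps,start=None):
    """wps: (x,y,z,yaw_y deg or None,grip,min rows); prints move rows in groups of 5"""
    p=state()["tool_pos"].copy() if start is None else np.array(start[:3]);a=yaw() if start is None else start[3];rows=[]
    for x,y,z,ty,g,mn in wps:
        t=np.array([x if x is not None else p[0],y if y is not None else p[1],z if z is not None else p[2]])
        da=0 if ty is None else (ty-a+90)%180-90
        if isinstance(ty,tuple):da=ty[0]-a
        n=max(mn,int(np.ceil(np.linalg.norm(t-p)/.038)),int(np.ceil(abs(da)/6)))
        p0,a0=p.copy(),a
        for i in range(1,n+1):
            goal=p0+(t-p0)*i/n;d=goal-p;ar=np.radians(a)
            ey=np.array([np.cos(ar),np.sin(ar),0]);ez=np.array([0,0,-1]);ex=np.cross(ey,ez)
            sh=np.round([d@ex/.6,d@ey/.6,d@ez/.6],4);tu=round((a0+da*i/n-a)/-6,3)
            rows.append([g]+[float(v)+0. for v in sh]+[tu]);p=p+.6*(sh[0]*ex+sh[1]*ey+sh[2]*ez);a-=6*tu
    for i in range(0,len(rows),5):print("[["+",".join("["+",".join("%g"%v for v in r)+"]" for r in rows[i:i+5])+"]]")
    print("end",p.round(4),round(a,1))
E
python3 - <<'E'
from h import *
plan([(None,None,.33,None,100,3),(.575,.097,.26,20,100,1),(None,None,None,None,100,2)])
E
```

```text
[[[100,0,0,-0.0614,-0],[100,0,0,-0.0614,-0],[100,0,0,-0.0613,-0],[100,-0.0517,-0.0331,0.0073,0.498],[100,-0.0533,-0.0304,0.0073,0.499]]]
[[[100,-0.0548,-0.0275,0.0073,0.498],[100,-0.0562,-0.0246,0.0073,0.498],[100,-0.0574,-0.0217,0.0072,0.499],[100,-0.0585,-0.0187,0.0073,0.498],[100,-0.0593,-0.0155,0.0073,0.498]]]
[[[100,-0.0601,-0.0125,0.0073,0.499],[100,-0.0607,-0.0093,0.0073,0.498],[100,-0.061,-0.0061,0.0073,0.498],[100,-0.0613,-0.003,0.0073,0.499],[100,-0.0614,0.0003,0.0073,0.498]]]
[[[100,-0.0612,0.0034,0.0073,0.498],[100,-0.061,0.0067,0.0072,0.499],[100,-0.0606,0.0098,0.0073,0.498],[100,-0.06,0.013,0.0073,0.498],[100,0,0,0,-0]]]
[[[100,0,0,0,-0]]]
end [0.575 0.097 0.26 ] 20.0
```

move_arm(targets=[[[100,0,0,-0.0614,0],[100,0,0,-0.0614,0],[100,0,0,-0.0613,0],[100,-0.0517,-0.0331,0.0073,0.498],[100,-0.0533,-0.0304,0.0073,0.499]]])

```text
time: 0.57
tool_pos: [0.2786, 0.52, 0.3265]
tool_rot: [0.001, 0.243, 0.97, 0.003]
contact_force: [0.9, -0.3, -0.8]
gripper_width: 1.0
grasp_force: 0.0
```

move_arm(targets=[[[100,-0.0548,-0.0275,0.0073,0.498],[100,-0.0562,-0.0246,0.0073,0.498],[100,-0.0574,-0.0217,0.0072,0.499],[100,-0.0585,-0.0187,0.0073,0.498],[100,-0.0593,-0.0155,0.0073,0.498]]])

```text
time: 0.98
tool_pos: [0.3848, 0.3666, 0.2999]
tool_rot: [-0.0, 0.368, 0.93, -0.0]
contact_force: [1.0, 0.5, 0.9]
gripper_width: 1.001
grasp_force: 0.0
```

move_arm(targets=[[[100,-0.0601,-0.0125,0.0073,0.499],[100,-0.0607,-0.0093,0.0073,0.498],[100,-0.061,-0.0061,0.0073,0.498],[100,-0.0613,-0.003,0.0073,0.499],[100,-0.0614,0.0003,0.0073,0.498]]])

```text
time: 1.4
tool_pos: [0.4909, 0.216, 0.278]
tool_rot: [-0.0, 0.486, 0.874, -0.0]
contact_force: [0.9, 0.5, -0.2]
gripper_width: 1.0
grasp_force: 0.0
```

move_arm(targets=[[[100,-0.0612,0.0034,0.0073,0.498],[100,-0.061,0.0067,0.0072,0.499],[100,-0.0606,0.0098,0.0073,0.498],[100,-0.06,0.013,0.0073,0.498],[100,0,0,0,0]]])

```text
time: 1.82
tool_pos: [0.5771, 0.0924, 0.259]
tool_rot: [-0.0, 0.577, 0.817, -0.002]
contact_force: [-0.1, -0.1, -0.6]
gripper_width: 1.0
grasp_force: 0.0
```

move_arm(targets=[[[100,0,0,0,0],[100,0,0,0,0]]])

```text
time: 1.98
tool_pos: [0.5749, 0.0976, 0.2606]
tool_rot: [-0.001, 0.574, 0.819, -0.0]
contact_force: [-0.4, 0.3, -0.3]
gripper_width: 0.997
grasp_force: 0.0
```

Run:
```python
from h import *
c=get_calibration("wrist");f=grab_frame("wrist");save("w1",f)
s=state();print(s["tool_pos"],yaw(),s["joint_pos"])
print("proj disc centre",proj(c,(.584,.097,.074)),"rim",proj(c,(.5805,.277,.232)),"cam",-c["R"].T@c["t"])
```

```text
[0.57481543 0.09809102 0.26096792] 20.05894924243891 [ 4.12464436e-02 -6.71608509e-02  1.66502373e+00  3.62579305e-04
  1.54407249e+00 -3.08857967e-01]
proj disc centre [284.95640355 196.53090618] rim [410.45725343 -67.36523106] cam [0.55086101 0.16467127 0.41470522]
```

View pics/w1.png

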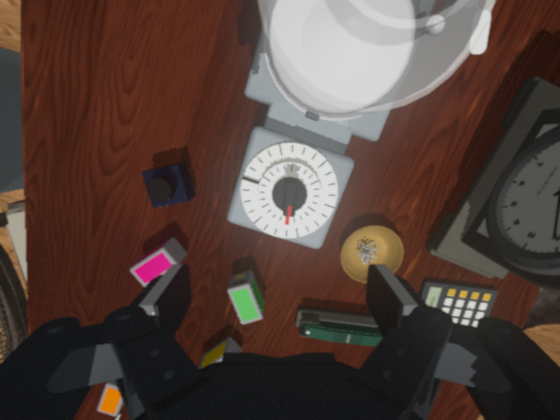

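The wrist view shows the disc centre near (290,190), the red mark at (287,220) and the needle at (250,180). I'll enlarge it to read these more closely.

Run:
```python
from h import *
f=cv2.cvtColor(cv2.imread("pics/w1.png"),cv2.COLOR_BGR2RGB)
save("w1c",cv2.resize(f[120:255,215:365],None,fx=4,fy=4,interpolation=cv2.INTER_CUBIC))
hsv=cv2.cvtColor(f,cv2.COLOR_RGB2HSV)
```

```text
(no output)
```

View pics/w1c.png

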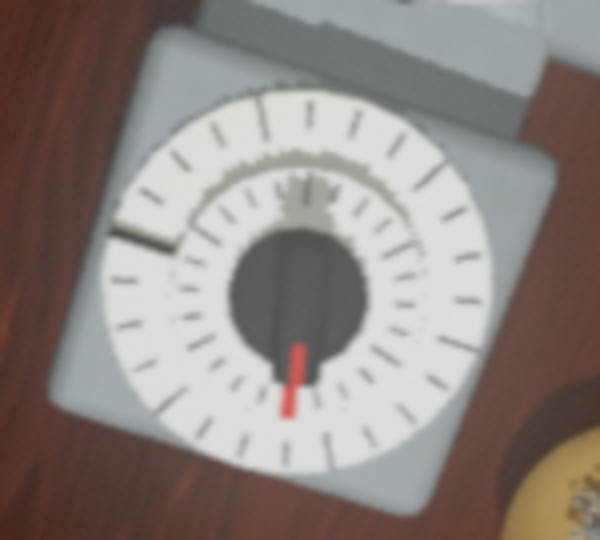

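The crop shows the disc centre at (298,284), the mark's outer end at (288,417), and the needle running from (110,230) to (178,250).

Run:
```python
from h import *
c=get_calibration("wrist")
q=lambda x,y,z=.074:onz(c,(215+(x+.5)/4-.5,120+(y+.5)/4-.5),z)
C=q(298,284);print(C, [np.linalg.norm(q(*p)-C) for p in((288,417),(178,250),(110,230),(491,290),(103,280))])
a=lambda p:np.degrees(np.arctan2(*(q(*p)-C)[1::-1]))
nd=q(110,230)-q(178,250)
print("mark",a((288,417)),"needle",a((178,250)),a((110,230)),np.degrees(np.arctan2(nd[1],nd[0])))
print("bar top end", q(296,385,.1),"mid",q(296,290,.1))
plan([(.5825,.097,.15,20,100,1),(None,None,.107,None,100,2),(None,None,None,None,0,8)])
```

```text
[0.5861475  0.10575217 0.074     ] [np.float64(0.04080165380164272), np.float64(0.03624547937141636), np.float64(0.05658019662008712), np.float64(0.05644504731800414), np.float64(0.056869773050577714)]
mark -73.49862057955669 needle -175.87127918478575 -176.07962917053072 -176.4509907996001
bar top end [0.5929529  0.08358636 0.1       ] mid [0.58351173 0.10855962 0.1       ]
[[[100,-0.002,0.0038,0.0616,0.003],[100,-0.0021,0.0038,0.0617,0.004],[100,-0.002,0.0038,0.0616,0.003],[100,0,0,0.0359,-0],[100,0,0,0.0358,-0]]]
[[[0,0,0,0,-0],[0,0,0,0,-0],[0,0,0,0,-0],[0,0,0,0,-0],[0,0,0,0,-0]]]
[[[0,0,0,0,-0],[0,0,0,0,-0],[0,0,0,0,-0]]]
end [0.5825 0.097  0.107 ] 20.0
```

Run:
```python
from h import *
c=get_calibration("wrist");T=get_calibration("top");S=get_calibration("scene")
rd=lambda n:cv2.cvtColor(cv2.imread(f"pics/{n}.png"),cv2.COLOR_BGR2RGB)
bw,bt,bs=blobs(rd("w1"),vmin=80),blobs(rd("top0")),blobs(rd("scene0"))
for n in("green","magenta","yellow"):
    X,e=tri([(T,bt[n][0][1]),(S,bs[n][0][1])])
    print(n,bw[n][:1],onz(c,bw[n][0][1],.044),X,"predicted px",proj(c,(X[0],X[1],.044)))
print(Ro.from_matrix(c["R"]).as_matrix().round(3),state()["tool_pos"],state()["time"])
r=state()["tool_rot"];M=Ro.from_quat([r[1],r[2],r[3],r[0]]).as_matrix()
print("cam in tool",M.T@(-c["R"].T@c["t"]-state()["tool_pos"]), (c["R"]@M).round(3))
```

```text
Traceback (most recent call last):
IndexError: list index out of range
```

Run:
```python
from h import *
c=get_calibration("wrist");T=get_calibration("top");S=get_calibration("scene")
rd=lambda n:cv2.cvtColor(cv2.imread(f"pics/{n}.png"),cv2.COLOR_BGR2RGB)
bw,bt,bs=blobs(rd("w1"),vmin=60),blobs(rd("top0")),blobs(rd("scene0"))
for n in("green","magenta","yellow"):
    X,e=tri([(T,bt[n][0][1]),(S,bs[n][0][1])])
    w=bw[n]
    print(n,w,onz(c,w[0][1],.044) if w else "",X,"predicted px",proj(c,(X[0],X[1],.044)))
r=state()["tool_rot"];M=Ro.from_quat([r[1],r[2],r[3],r[0]]).as_matrix()
print("cam in tool",M.T@(-c["R"].T@c["t"]-state()["tool_pos"]), (c["R"]@M).round(3))
f=grab_frame("top");b=blobs(f)
print({k:b[k][0][1] for k in b})
```

```text
green [(81, array([257.8, 296.5]), 68.2, array([27.1,  3.3]))] [ 0.60153533 -0.0567272   0.044     ] [ 0.58700949 -0.0757145   0.04721528] predicted px [243.79504683 304.47690603]
magenta [(595, array([152.9, 267.9]), 56.3, array([18.6, 34.4])), (67, array([152.3, 251. ]), 55.0, array([ 2.5, 34.4]))] [ 0.45214834 -0.0643781   0.044     ] [ 0.45204811 -0.06437243  0.04589986] predicted px [152.82934659 267.87348299]
yellow [(202, array([213.4, 355.2]), 54.0, array([ 9.1, 31.3]))] [ 0.57140734 -0.17401609  0.044     ] [ 0.58454887 -0.2023228   0.04551006] predicted px [216.31131696 372.04710091]
cam in tool [ 0.07142476  0.00022018 -0.15403231] [[ 0.002  1.    -0.   ]
 [-0.961  0.001 -0.277]
 [-0.277  0.001  0.961]]
{'green': array([299.5, 197.7]), 'yellow': array([351. , 199.3]), 'magenta': array([294.9, 253. ]), 'cyan': array([411.3, 216.7]), 'orange': array([22.3, 71.1]), 'lid': array([393.3, 210.9])}
```

Run:
```python
from h import *
c=get_calibration("wrist");T=get_calibration("top");S=get_calibration("scene")
ct=lambda x,y:(90+(x+.5)/4-.5,140+(y+.5)/4-.5)
cs=lambda x,y:(140+(x+.5)/4-.5,110+(y+.5)/4-.5)
cw=lambda x,y:(215+(x+.5)/4-.5,120+(y+.5)/4-.5)
print("face",tri([(T,ct(551,224)),(c,cw(298,282)),(S,cs(442,347))]),tri([(T,ct(551,224)),(c,cw(298,282))]))
print("needle outer",tri([(T,ct(548,322)),(c,cw(110,230))]))
print("redmark",tri([(T,ct(600,208)),(c,cw(289,405))]))
print("head corners",[tri([(T,ct(*a)),(c,cw(*b))]) for a,b in(((452,335),(55,395)),((655,335),(410,512)),((655,125),(552,160)))])
f=grab_frame("top");save("top1",f)
hb=cv2.resize(f[175:220,195:265],None,fx=10,fy=10,interpolation=cv2.INTER_CUBIC);save("top1c",hb)
```

```text
face (array([0.58864368, 0.10145269, 0.05815752]), np.float64(0.003105254811418568)) (array([0.59079764, 0.10051956, 0.04287619]), np.float64(0.0016628862014603546))
needle outer (array([0.52892055, 0.09889415, 0.05748374]), np.float64(0.00024046230364291836))
redmark (array([0.59766215, 0.06830826, 0.0658131 ]), np.float64(0.0002433483531912977))
head corners [(array([0.51616417, 0.11765622, 0.24165131]), np.float64(0.026222033774593517)), (array([0.57225495, 0.05015078, 0.11421265]), np.float64(0.06148187147268005)), (array([ 1.31495104,  0.15405395, -2.41808545]), np.float64(0.010740170633404917))]
```

View pics/top1c.png

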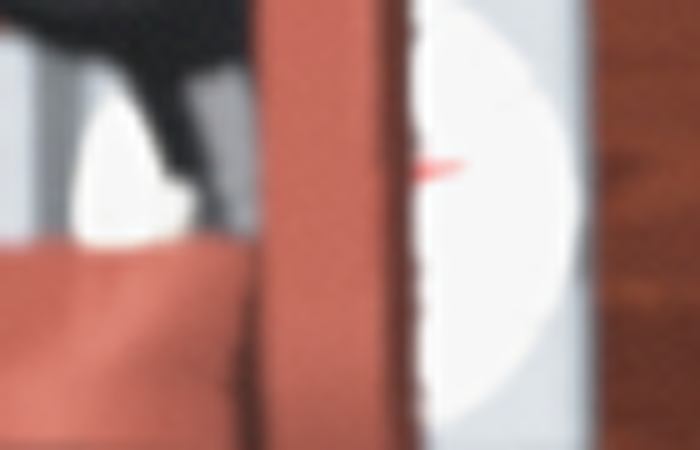

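The top view is mostly hidden by the arm; the red mark's tip is at about (241,191) in the full frame. Triangulating puts the dial axis near (0.586, 0.101), the mark at about -72°, and the needle at about -177°.

Run:
```python
from h import *
plan([(.586,.101,.16,18,100,1),(None,None,.107,None,100,2),(None,None,None,None,0,8)])
```

```text
[[[100,-0.0008,0.0063,0.0563,0.117],[100,-0.0008,0.0063,0.0563,0.117],[100,-0.0007,0.0064,0.0563,0.118],[100,0,0,0.0442,-0],[100,0,0,0.0441,-0]]]
[[[0,0,0,0,-0],[0,0,0,0,-0],[0,0,0,0,-0],[0,0,0,0,-0],[0,0,0,0,-0]]]
[[[0,0,0,0,-0],[0,0,0,0,-0],[0,0,0,0,-0]]]
end [0.586 0.101 0.107] 18.0
```

move_arm(targets=[[[100,-0.0008,0.0063,0.0563,0.117],[100,-0.0008,0.0063,0.0563,0.117],[100,-0.0007,0.0064,0.0563,0.118],[100,0,0,0.0442,0],[100,0,0,0.0441,0]]])

```text
time: 2.55
tool_pos: [0.5857, 0.1011, 0.1053]
tool_rot: [-0.0, 0.588, 0.809, -0.0]
contact_force: [-0.2, -0.2, 0.9]
gripper_width: 1.0
grasp_force: 0.0
```

move_arm(targets=[[[100,0,0,0,0],[30,0,0,0,0],[30,0,0,0,0],[30,0,0,0,0],[30,0,0,0,0]]])

```text
time: 2.97
tool_pos: [0.5881, 0.1002, 0.1096]
tool_rot: [0.002, 0.588, 0.809, 0.001]
contact_force: [-0.1, -0.0, 0.2]
gripper_width: 0.45
grasp_force: 0.0
```

move_arm(targets=[[[0,0,0,0,0],[0,0,0,0,0],[0,0,0,0,0],[0,0,0,0,0],[0,0,0,0,0]]])

```text
time: 3.38
tool_pos: [0.5865, 0.0998, 0.1067]
tool_rot: [-0.0, 0.589, 0.808, 0.0]
contact_force: [0.6, 0.0, 0.1]
gripper_width: 0.002
grasp_force: 0.0
```

Run:
```python
from h import *
s=state();print({k:np.round(s[k],3) for k in("time","tool_pos","contact_force","ft_torque","gripper_width","grasp_force")},yaw())
```

```text
{'time': np.float64(3.383), 'tool_pos': array([0.586, 0.1  , 0.107]), 'contact_force': array([0.59 , 0.017, 0.145]), 'ft_torque': array([-0.058, -0.011,  0.011]), 'gripper_width': np.float64(0.002), 'grasp_force': np.float64(0.0)} 17.881829266220382
```

The gripper shut on nothing, so I'll look.

Run:
```python
from h import *
w=grab_frame("wrist");s=grab_frame("scene")
a=cv2.resize(w[120:400,140:420],(600,600),interpolation=cv2.INTER_CUBIC)[:, :]
b=cv2.resize(s[150:250,200:233+0],(198,600))
b=cv2.resize(s[150:230,215:295],None,fx=5,fy=5,interpolation=cv2.INTER_CUBIC)
a=cv2.resize(w[120:400,140:420],(400,400),interpolation=cv2.INTER_CUBIC)
save("pair",np.hstack([a,b]))
```

```text
(no output)
```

View pics/pair.png

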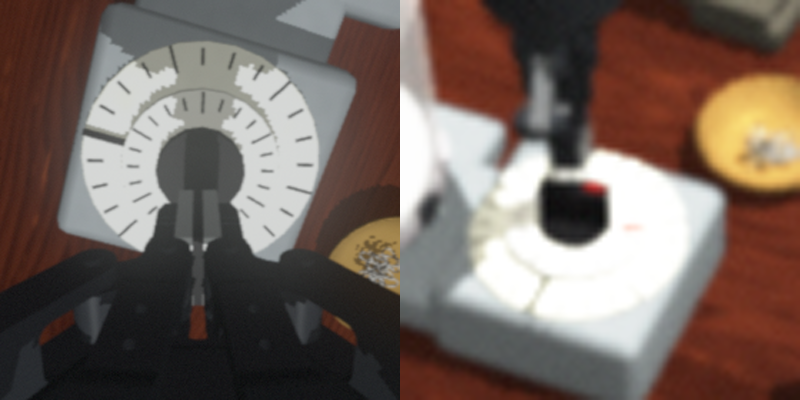

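The fingers, with tips near pair-crop (200,240), stand past the bar's red end. The black knob's centre is at (203,170), so the bar looks farther toward +y.

Run:
```python
from h import *
c=get_calibration("wrist");p=state()["tool_pos"];S=get_calibration("scene")
for d in(-.0,-.006,-.025):print("tip px pair",(proj(c,p+[0,0,d])-[140,120])/.7,"scene pair",(proj(S,p+[0,0,d])-[215,150])*5+[400,0])
px=lambda x,y:(140+x*.7,120+y*.7)
for z in(.06,.074,.09,.1):print(z,onz(c,px(203,170),z),onz(c,px(200,150),z))
cw=lambda x,y:(215+(x+.5)/4-.5,120+(y+.5)/4-.5)
# old wrist calibration rebuilt from the previous pose
q=Ro.from_euler("z",np.radians(20.06-yaw())).as_matrix()
R1=c["R"]@q.T;cam=q@(-c["R"].T@c["t"]-p)+[.5748,.0981,.261];c1=dict(c,R=R1,t=-R1@cam)
print("cam1",cam)
for nm,a,b in(("face centre",cw(298,282),px(200,150)),("knob",cw(298,297),px(201,172)),("needle outer",cw(110,230),px(84,131)),("needle in",cw(178,250),px(125,142)),("head corner",cw(60,395),px(62,228)),("corner tr",cw(552,160),px(353,85))):
    print(nm,tri([(c1,a),(c,b)]))
```

```text
tip px pair [196.39724256 201.8755927 ] scene pair [571.78386566 177.84819266]
tip px pair [196.424215   195.63751047] scene pair [572.49759698 185.4399066 ]
tip px pair [196.49893424 178.3567339 ] scene pair [574.72260659 209.10656669]
0.06 [0.59073786 0.09692549 0.06      ] [0.58601557 0.10652318 0.06      ]
0.074 [0.58891874 0.1018744  0.074     ] [0.58452594 0.11080243 0.074     ]
0.09 [0.58683975 0.10753031 0.09      ] [0.58282351 0.11569301 0.09      ]
0.1 [0.58554038 0.11106525 0.1       ] [0.58175949 0.11874962 0.1       ]
cam1 [0.55050261 0.16526058 0.41507782]
face centre (array([0.58884249, 0.10028229, 0.03960694]), np.float64(0.0006534921734435881))
knob (array([0.58692453, 0.10366408, 0.08247887]), np.float64(0.0003373800484800825))
needle outer (array([0.52927431, 0.09971057, 0.06363398]), np.float64(0.00028534323656020043))
needle in (array([0.55005044, 0.10207137, 0.06873429]), np.float64(8.855771911570784e-05))
head corner (array([0.5308795 , 0.046056  , 0.06426793]), np.float64(0.0003188693512042561))
corner tr (array([0.64156092, 0.1620784 , 0.07032292]), np.float64(0.001875468385284386))
```

move_arm(targets=[[[60,0.005,0.0012,0,0],[60,0,0,0,0],[60,0,0,0,0],[60,0,0,0,0],[60,0,0,0.01,0]]])

```text
time: 3.9
tool_pos: [0.5873, 0.103, 0.1019]
tool_rot: [0.001, 0.589, 0.808, 0.001]
contact_force: [0.4, -0.5, -0.4]
gripper_width: 0.599
grasp_force: 0.0
```

move_arm(targets=[[[60,0,0,0.01,0],[60,0,0,0.005,0],[0,0,0,0,0],[0,0,0,0,0],[0,0,0,0,0]]])

```text
time: 4.32
tool_pos: [0.5863, 0.1029, 0.0916]
tool_rot: [-0.0, 0.589, 0.808, -0.0]
contact_force: [-0.2, 0.6, 0.8]
gripper_width: 0.179
grasp_force: 0.0
```

move_arm(targets=[[[0,0,0,0,0],[0,0,0,0,0],[0,0,0,0,0]]])

```text
time: 4.57
tool_pos: [0.5864, 0.1029, 0.092]
tool_rot: [0.0, 0.589, 0.808, 0.0]
contact_force: [-0.0, 0.6, -0.4]
gripper_width: -0.003
grasp_force: 0.0
```

Run:
```python
from h import *
s=state();print({k:np.round(s[k],3) for k in("time","tool_pos","contact_force","ft_torque","gripper_width","grasp_force")},yaw())
```

```text
{'time': np.float64(4.567), 'tool_pos': array([0.586, 0.103, 0.092]), 'contact_force': array([-0.039,  0.596, -0.373]), 'ft_torque': array([ 0.053, -0.002, -0.049]), 'gripper_width': np.float64(-0.003), 'grasp_force': np.float64(0.0)} 17.88851705117307
```

Run:
```python
from h import *
w=grab_frame("wrist");s=grab_frame("scene");t=grab_frame("top")
a=cv2.resize(w[190:310,220:340],(400,400),interpolation=cv2.INTER_CUBIC)
b=cv2.resize(s[130:210,215:295],(400,400),interpolation=cv2.INTER_CUBIC)
save("pair2",np.hstack([a,b]))
```

```text
(no output)
```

View pics/pair2.png

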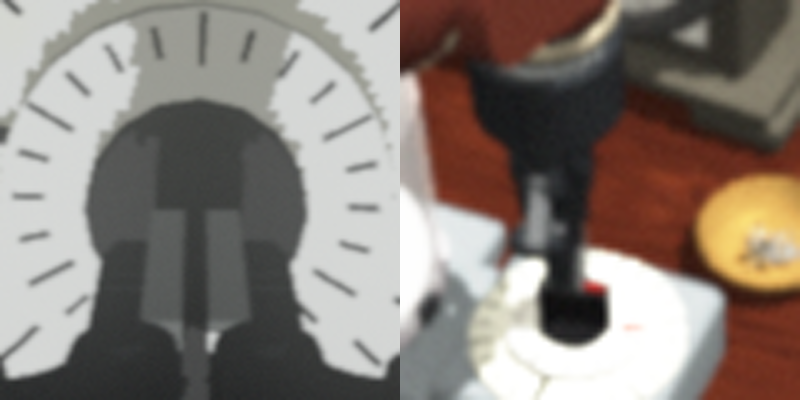

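Run:
```python
from h import *
c=get_calibration("wrist");p=state()["tool_pos"];S=get_calibration("scene")
for d in(.02,.01,0,-.01,-.025):print(d,proj(c,p+[0,0,d]),(proj(S,p+[0,0,d])-[215,130])*5+[400,0])
print("bar near/far ends at .1", [ (proj(c,(x,y,.1))-[220,190])/.3 for x,y in((.580,.122),(.592,.084))])
```

```text
0.02 [277.49435513 278.39069339] [565.83793588 269.42909758]
0.01 [277.51990923 269.36486244] [567.06514797 282.13742491]
0 [277.54253706 261.37260117] [568.27700714 294.68676596]
-0.01 [277.56271405 254.24598922] [569.47379971 307.08008566]
-0.025 [277.58918979 244.89462973] [571.24134765 325.3838312 ]
bar near/far ends at .1 [array([190.74094918, 141.94426878]), array([189.06006365, 367.1463367 ])]
```

move_arm(targets=[[[40,0,0,0,0],[40,0,0,0,0],[40,0,0,0,0],[40,0,0,0.01,0],[40,0,0,0.01,0]]])

```text
time: 5.13
tool_pos: [0.5866, 0.1029, 0.0797]
tool_rot: [0.0, 0.589, 0.808, 0.0]
contact_force: [0.5, 0.9, -0.7]
gripper_width: 0.401
grasp_force: 0.0
```

move_arm(targets=[[[40,0,0,0,0],[0,0,0,0,0],[0,0,0,0,0],[0,0,0,0,0],[0,0,0,0,0]]])

```text
time: 5.55
tool_pos: [0.5864, 0.1032, 0.0794]
tool_rot: [0.0, 0.589, 0.808, 0.0]
contact_force: [2.9, 2.4, -4.5]
gripper_width: 0.14
grasp_force: 61.6
```

move_arm(targets=[[[0,0,0,0,0],[0,0,0,0,0.5],[0,0,0,0,0.8],[0,0,0,0,0.8],[0,0,0,0,0.8]]])

```text
time: 5.97
tool_pos: [0.5873, 0.1034, 0.0795]
tool_rot: [0.001, 0.705, 0.709, 0.002]
contact_force: [7.3, 2.5, -8.4]
gripper_width: 0.136
grasp_force: 61.1
```

move_arm(targets=[[[0,0,0,0,0.8],[0,0,0,0,0.8],[0,0,0,0,0.8],[0,0,0,0,0.8],[0,0,0,0,0.8]]])

```text
time: 6.38
tool_pos: [0.5887, 0.1032, 0.0795]
tool_rot: [0.002, 0.837, 0.547, 0.003]
contact_force: [12.0, 1.4, -10.7]
gripper_width: 0.139
grasp_force: 60.7
```

move_arm(targets=[[[0,0,0,0,0.8],[0,0,0,0,0.8],[0,0,0,0,0.8],[0,0,0,0,0.8],[0,0,0,0,0.8]]])

```text
time: 6.8
tool_pos: [0.5898, 0.1024, 0.0796]
tool_rot: [0.002, 0.933, 0.36, 0.004]
contact_force: [15.0, 0.3, -14.2]
gripper_width: 0.139
grasp_force: 60.4
```

move_arm(targets=[[[0,0,0,0,0.8],[0,0,0,0,0.8],[0,0,0,0,0.8],[0,0,0,0,0.8],[0,0,0,0,0.8]]])

```text
time: 7.22
tool_pos: [0.5905, 0.1013, 0.0796]
tool_rot: [0.002, 0.987, 0.159, 0.005]
contact_force: [17.5, -3.3, -15.5]
gripper_width: 0.137
grasp_force: 60.2
```

move_arm(targets=[[[0,0,0,0,0.4],[0,0,0,0,0.4],[0,0,0,0,0],[0,0,0,0,0],[0,0,0,0,0]]])

```text
time: 7.63
tool_pos: [0.5906, 0.101, 0.0796]
tool_rot: [0.002, 0.993, 0.119, 0.006]
contact_force: [17.3, -4.4, -14.5]
gripper_width: 0.139
grasp_force: 60.2
```

Run:
```python
from h import *
s=state();print({k:np.round(s[k],3) for k in("time","tool_pos","contact_force","ft_torque","gripper_width","grasp_force")},yaw())
w=grab_frame("wrist");save("w3",w)
save("w3c",cv2.resize(w[120:300,180:400],None,fx=3.4,fy=3.3,interpolation=cv2.INTER_CUBIC))
```

```text
{'time': np.float64(7.633), 'tool_pos': array([0.591, 0.101, 0.08 ]), 'contact_force': array([ 17.329,  -4.389, -14.461]), 'ft_torque': array([-0.602, -2.907,  0.028]), 'gripper_width': np.float64(0.139), 'grasp_force': np.float64(60.202)} -76.34782264927475
```

View pics/w3c.png

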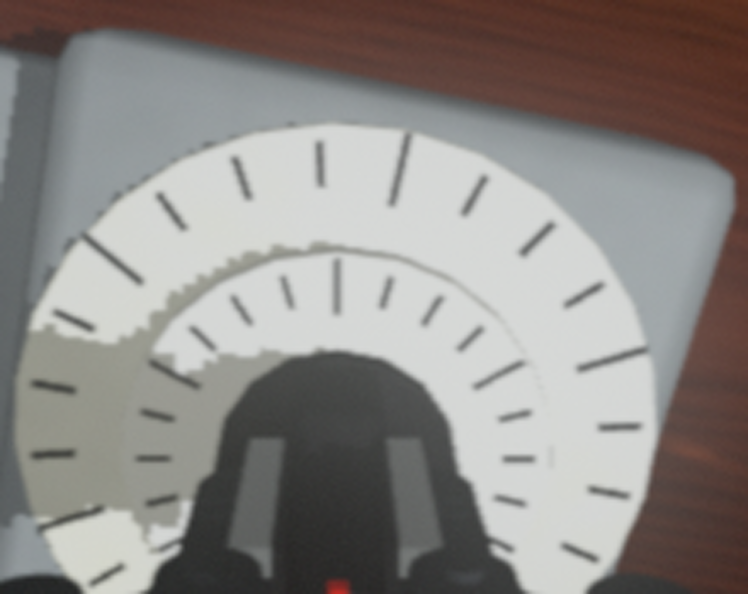

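The crop shows the inner long tick, opposite the mark, running (337,315)–(337,258). The outer long tick, opposite the needle, runs (390,205)–(408,135). So some degrees remain.

Run:
```python
from h import *
c=get_calibration("wrist")
q=lambda x,y,z:onz(c,(180+(x+.5)/3.4-.5,120+(y+.5)/3.3-.5),z)
an=lambda a,b,z:np.degrees(np.arctan2(*(q(*b,z)-q(*a,z))[1::-1]))
print("outer",[an((391,205),(408,135),z) for z in(.058,.062)],"inner",an((337,315),(337,258),.066))
# second pair: outer ticks (582,368)->(645,350) ; inner (476,388)->(522,362)   [both at -60 deg]
print("outer2",an((580,368),(646,350),.06),"inner2",an((476,387),(522,363),.066))
print("outer3",an((140,281),(84,236),.06),"inner3",an((199,386),(152,361),.066))
print("outer4",an((40,527),(102,511),.06))
print("bar yaw-90:",yaw()+90)
```

```text
outer [np.float64(1.3555606589240101), np.float64(1.3555606589239932)] inner 13.773980192800352
outer2 -59.59958883065128 inner2 -46.19412044923458
outer3 62.01140907383358 inner3 72.99158680137535
outer4 -60.39069591051364
bar yaw-90: 13.651378446199047
```

move_arm(targets=[[[0,0.003,0,0,0.6],[0,0.003,0,0,0.6],[0,0.001,0,0.001,0.5],[0,0,0,0,0.3],[0,0,0,0,0]]])

```text
time: 8.1
tool_pos: [0.591, 0.1004, 0.0794]
tool_rot: [0.003, 1.0, 0.014, 0.0]
contact_force: [2.4, -9.6, -1.2]
gripper_width: 0.139
grasp_force: 61.9
```

move_arm(targets=[[[0,0,0,0,0],[0,0,0,0,0]]])

```text
time: 8.27
tool_pos: [0.591, 0.1004, 0.0794]
tool_rot: [0.003, 1.0, 0.015, 0.0]
contact_force: [2.1, -9.0, -1.1]
gripper_width: 0.138
grasp_force: 61.9
```

Run:
```python
from h import *
s=state();print({k:np.round(s[k],3) for k in("tool_pos","contact_force","ft_torque")},yaw())
```

```text
{'tool_pos': array([0.591, 0.1  , 0.079]), 'contact_force': array([ 2.073, -8.957, -1.105]), 'ft_torque': array([-1.46 , -0.36 , -0.037])} -88.3244399574181
```

move_arm(targets=[[[0,0,0.003,0,0],[0,0,0,0,0],[30,0,0,0,0],[60,0,0,0,0],[60,0,0,0,0]]])

```text
time: 8.68
tool_pos: [0.5903, 0.1023, 0.0794]
tool_rot: [-0.0, 1.0, 0.015, -0.0]
contact_force: [-0.6, -0.2, 0.7]
gripper_width: 0.557
grasp_force: 0.0
```

move_arm(targets=[[[60,0,0,-0.04,0],[60,0,0,-0.06,0],[60,0,0,-0.06,0],[60,0,0,-0.06,0],[60,0,0,-0.04,0]]])

```text
time: 9.1
tool_pos: [0.5914, 0.1026, 0.2399]
tool_rot: [-0.0, 1.0, 0.015, 0.002]
contact_force: [1.0, 0.1, -0.0]
gripper_width: 0.6
grasp_force: 0.0
```

move_arm(targets=[[[60,0,0,0,0],[60,0,0,0,0],[60,0,0,0,0]]])

```text
time: 9.35
tool_pos: [0.5898, 0.1023, 0.2343]
tool_rot: [-0.0, 1.0, 0.015, -0.001]
contact_force: [-0.2, -0.7, -0.7]
gripper_width: 0.6
grasp_force: 0.0
```

Run:
```python
from h import *
c=get_calibration("wrist");w=grab_frame("wrist");save("w4",w)
p=proj(c,(.588,.1,.06));print(state()["tool_pos"],yaw(),p)
x,y=int(p[0])-65,max(0,int(p[1])-50);print(x,y)
save("w4c",cv2.resize(w[y:y+110,x:x+130],None,fx=5,fy=5,interpolation=cv2.INTER_CUBIC))
```

```text
[0.58937006 0.10214825 0.2331439 ] -88.2927741046369 [280.92171674 196.16524851]
215 146
```

View pics/w4c.png

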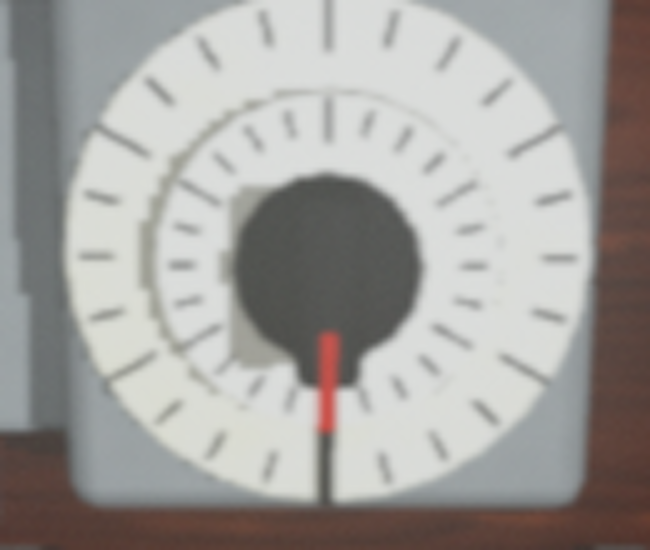

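The mark's tip at (327,430) meets the needle at (324,435–500), so the dial is zeroed. The gripper's tips stand about 15 mm above the reported TCP, not 25 mm ahead of it, so I'll grasp lower. Next is magenta.

Run:
```python
from h import *
f=grab_frame("top");b=blobs(f)
print({k:(b[k][0][1],b[k][0][0]) for k in b if b[k]})
plan([(.4522,-.0645,.12,-37,70,1),(None,None,.04,None,70,2),(None,None,.02,None,70,2)])
```

```text
{'green': (array([299.5, 197.5]), 128), 'yellow': (array([350.9, 199.3]), 171), 'magenta': (array([294.9, 253. ]), 176), 'orange': (array([22.3, 71.2]), 6243), 'lid': (array([395.2, 211.5]), 1432)}
[[[70,-0.0263,0.0301,0.0209,-0.95],[70,-0.0291,0.0273,0.0208,-0.95],[70,-0.0317,0.0243,0.0209,-0.95],[70,-0.034,0.021,0.0209,-0.95],[70,-0.0359,0.0176,0.0209,-0.95]]]
[[[70,-0.0374,0.0139,0.0208,-0.95],[70,-0.0387,0.0101,0.0209,-0.95],[70,-0.0394,0.0062,0.0209,-0.95],[70,-0.0399,0.0023,0.0208,-0.95],[70,0,0,0.0445,-0]]]
[[[70,0,0,0.0444,-0],[70,0,0,0.0445,-0],[70,0,0,0.0167,-0],[70,0,0,0.0166,-0]]]
end [ 0.4522 -0.0645  0.02  ] -37.0
```

move_arm(targets=[[[70,-0.0263,0.0301,0.0209,-0.95],[70,-0.0291,0.0273,0.0208,-0.95],[70,-0.0317,0.0243,0.0209,-0.95],[70,-0.034,0.021,0.0209,-0.95],[70,-0.0359,0.0176,0.0209,-0.95]]])

```text
time: 9.87
tool_pos: [0.5123, 0.0089, 0.1698]
tool_rot: [-0.001, 0.965, 0.263, -0.002]
contact_force: [-0.2, 0.3, -0.3]
gripper_width: 0.699
grasp_force: 0.0
```

move_arm(targets=[[[70,-0.0374,0.0139,0.0208,-0.95],[70,-0.0387,0.0101,0.0209,-0.95],[70,-0.0394,0.0062,0.0209,-0.95],[70,-0.0399,0.0023,0.0208,-0.95],[70,0,0,0.0445,0]]])

```text
time: 10.28
tool_pos: [0.4524, -0.0669, 0.0958]
tool_rot: [0.001, 0.895, 0.446, 0.0]
contact_force: [0.2, -0.6, 0.6]
gripper_width: 0.703
grasp_force: 0.0
```

move_arm(targets=[[[70,0,0,0.0444,0],[70,0,0,0.0445,0],[70,0,0,0.0167,0],[70,0,0,0.0166,0],[70,0,0,0,0]]])

```text
time: 10.7
tool_pos: [0.4515, -0.0639, 0.02]
tool_rot: [-0.002, 0.895, 0.446, -0.002]
contact_force: [0.4, 1.0, 0.5]
gripper_width: 0.702
grasp_force: 0.0
```

Run:
```python
from h import *
c=get_calibration("wrist");w=grab_frame("wrist");save("w5",w)
print(state()["tool_pos"],yaw(),state()["contact_force"])
b=blobs(w,["magenta"],60)["magenta"];print(b)
T=get_calibration("top");t=grab_frame("top");bt=blobs(t);print({k:(b[k][0][1],b[k][0][0]) for k in b} if 0 else {k:bt[k][0][:2] for k in bt if bt[k]})
if b:print(onz(c,b[0][1],.044))
```

```text
[ 0.45277462 -0.06432401  0.02166532] -37.00030342667011 [-0.89232528 -0.36014774  0.54533702]
[(4496, array([279.2, 279. ]), 90.0, array([92., 50.]))]
{'green': (137, array([299.6, 197.5])), 'yellow': (184, array([351. , 199.2])), 'cyan': (191, array([352.2, 258.3])), 'orange': (6235, array([22.3, 71.2])), 'lid': (1457, array([395.7, 211.5]))}
[ 0.45243462 -0.06273614  0.044     ]
```

View pics/w5.png

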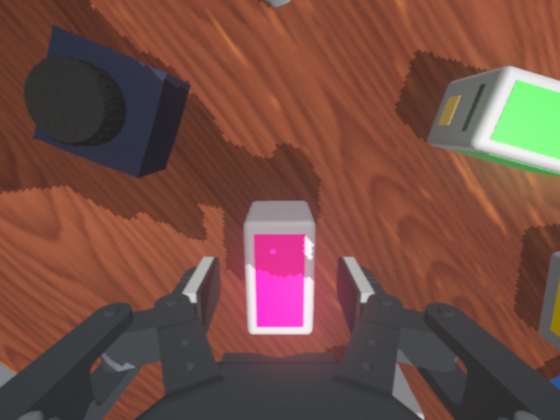

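The cartridge is centred at (279,279) between the tips at (215,260) and (342,260), which stand a little above its top. I'll go down 25 mm, close and lift.

move_arm(targets=[[[70,0,0,0.014,0],[70,0,0,0.014,0],[70,0,0,0.013,0],[70,0,0,0,0],[0,0,0,0,0]]])

```text
time: 11.22
tool_pos: [0.4527, -0.0644, -0.003]
tool_rot: [-0.001, 0.895, 0.446, -0.001]
contact_force: [0.5, 0.5, 0.3]
gripper_width: 0.577
grasp_force: 0.0
```

move_arm(targets=[[[0,0,0,0,0],[0,0,0,0,0],[0,0,0,0,0],[0,0,0,0,0],[0,0,0,0,0]]])

```text
time: 11.63
tool_pos: [0.4536, -0.0647, -0.0019]
tool_rot: [0.0, 0.895, 0.446, 0.0]
contact_force: [0.2, -0.0, 0.6]
gripper_width: 0.386
grasp_force: 59.7
```

Run:
```python
from h import *
s=state();print(s["tool_pos"],yaw(),s["contact_force"],s["gripper_width"],s["grasp_force"])
plan([(None,None,.28,None,0,6),(.57,.255,.28,-60,0,1),(None,None,None,None,0,3)])
```

```text
[ 0.45357414 -0.06468158 -0.00194781] -37.01410436718899 [ 0.22962217 -0.03113131  0.56541144] 0.38602200898807487 59.74494695663452
[[[0,0,0,-0.0587,-0],[0,0,0,-0.0588,-0],[0,0,0,-0.0587,-0],[0,0,0,-0.0588,-0],[0,0,0,-0.0587,-0]]]
[[[0,0,0,-0.0587,-0],[0,0,0,-0.0588,-0],[0,0,0,-0.0587,-0],[0,0.0603,-0.0184,0,0.426],[0,0.0593,-0.0211,0,0.425]]]
[[[0,0.0584,-0.0237,0,0.426],[0,0.0572,-0.0263,0,0.426],[0,0.0561,-0.0288,0,0.425],[0,0.0547,-0.0313,0,0.426],[0,0.0532,-0.0337,0,0.426]]]
[[[0,0.0517,-0.036,0,0.425],[0,0.05,-0.0383,0,0.426],[0,0,0,0,-0],[0,0,0,0,-0],[0,0,0,0,-0]]]
end [0.57  0.255 0.28 ] -60.0
```

move_arm(targets=[[[0,0,0,-0.0587,0],[0,0,0,-0.0588,0],[0,0,0,-0.0587,0],[0,0,0,-0.0588,0],[0,0,0,-0.0587,0]]])

```text
time: 12.05
tool_pos: [0.4529, -0.0644, 0.1756]
tool_rot: [-0.0, 0.895, 0.446, 0.0]
contact_force: [0.4, -0.8, -1.4]
gripper_width: 0.397
grasp_force: 59.8
```

move_arm(targets=[[[0,0,0,-0.0587,0],[0,0,0,-0.0588,0],[0,0,0,-0.0587,0],[0,0,0,0,0],[0,0,0,0,0]]])

```text
time: 12.47
tool_pos: [0.4546, -0.065, 0.2828]
tool_rot: [0.002, 0.895, 0.446, 0.002]
contact_force: [0.2, -1.1, -2.0]
gripper_width: 0.391
grasp_force: 59.8
```

Run:
```python
from h import *
s=state();print(s["tool_pos"],s["gripper_width"],s["grasp_force"],s["contact_force"])
plan([(.52,.244,.28,-60,0,1),(None,None,None,None,0,3)])
```

```text
[ 0.45455074 -0.06498784  0.28281007] 0.39137190045944464 59.78426814079285 [ 0.2203799  -1.11578748 -1.95496712]
[[[0,0.053,-0.0248,0.0005,0.426],[0,0.0518,-0.0271,0.0005,0.425],[0,0.0506,-0.0294,0.0006,0.426],[0,0.0492,-0.0316,0.0005,0.426],[0,0.0478,-0.0337,0.0005,0.426]]]
[[[0,0.0462,-0.0359,0.0005,0.425],[0,0.0445,-0.0379,0.0005,0.426],[0,0.0428,-0.0398,0.0006,0.426],[0,0.041,-0.0417,0.0005,0.426],[0,0,0,0,-0]]]
[[[0,0,0,0,-0],[0,0,0,0,-0]]]
end [0.52  0.244 0.28 ] -60.0
```

move_arm(targets=[[[0,0.053,-0.0248,0.0005,0.426],[0,0.0518,-0.0271,0.0005,0.425],[0,0.0506,-0.0294,0.0006,0.426],[0,0.0492,-0.0316,0.0005,0.426],[0,0.0478,-0.0337,0.0005,0.426]]])

```text
time: 12.88
tool_pos: [0.4888, 0.1086, 0.2757]
tool_rot: [-0.0, 0.939, 0.343, -0.002]
contact_force: [0.4, 0.7, -0.1]
gripper_width: 0.39
grasp_force: 59.6
```

move_arm(targets=[[[0,0.0462,-0.0359,0.0005,0.425],[0,0.0445,-0.0379,0.0005,0.426],[0,0.0428,-0.0398,0.0006,0.426],[0,0.041,-0.0417,0.0005,0.426],[0,0,0,0,0]]])

```text
time: 13.3
tool_pos: [0.5178, 0.2488, 0.2735]
tool_rot: [-0.001, 0.965, 0.261, -0.002]
contact_force: [-0.6, -0.4, -0.0]
gripper_width: 0.388
grasp_force: 59.7
```

move_arm(targets=[[[0,0,0,0,0],[0,0,0,0,0],[0,0,0,0,0]]])

```text
time: 13.55
tool_pos: [0.5183, 0.2433, 0.2758]
tool_rot: [0.0, 0.966, 0.258, -0.001]
contact_force: [0.2, -0.8, -0.6]
gripper_width: 0.39
grasp_force: 59.7
```

Run:
```python
from h import *
c=get_calibration("wrist");w=grab_frame("wrist");save("w6",w)
print(state()["tool_pos"],yaw(),proj(c,(.581,.279,.232)))
```

```text
[0.51853662 0.24317124 0.27624991] -60.08148896869544 [280.1451159  127.58780159]
```

View pics/w6.png

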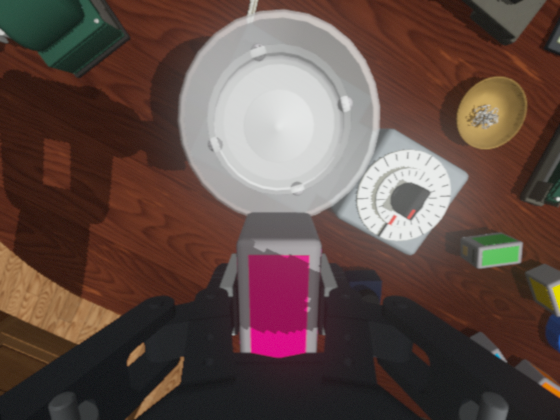

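The catches sit at (259,52), (345,103), (296,188) and (215,144), giving a neck centre of about (279,122). The cartridge is held upright and square.

Run:
```python
from h import *
c=get_calibration("wrist")
P=np.array([onz(c,p,.2185) for p in((259,52),(345,103),(296,188),(215,144))]);C=P.mean(0)
print(P.round(4),C,np.linalg.norm((P-C)[:,:2],axis=1))
print("mag top",onz(c,(278,255+50),.32))
x,y=C[:2]
plan([(x,y,.276,None,0,4),(None,None,.212,None,0,4)])
```

```text
[[0.6147 0.3139 0.2185]
 [0.6167 0.2492 0.2185]
 [0.5509 0.2479 0.2185]
 [0.5493 0.3125 0.2185]] [0.58289625 0.28085663 0.2185    ] [0.04585008 0.04633212 0.04596913 0.04616154]
mag top [0.51769142 0.24375581 0.32      ]
[[[0,0.0311,-0.0002,0.0001,-0],[0,0.031,-0.0003,0.0001,-0],[0,0.0311,-0.0002,0.0001,-0],[0,0.0311,-0.0002,0.0001,-0],[0,0,0,0.0267,-0]]]
[[[0,0,0,0.0266,-0],[0,0,0,0.0267,-0],[0,0,0,0.0267,-0]]]
end [0.5829 0.2808 0.212 ] -60.1
```

move_arm(targets=[[[0,0.0311,-0.0002,0,0],[0,0.031,-0.0003,0,0],[0,0.0311,-0.0002,0,0],[0,0.0311,-0.0002,0,0],[0,0,0,0,0]]])

```text
time: 14.02
tool_pos: [0.5849, 0.2816, 0.2764]
tool_rot: [-0.0, 0.966, 0.258, 0.0]
contact_force: [0.3, -0.5, 0.1]
gripper_width: 0.387
grasp_force: 59.7
```

move_arm(targets=[[[0,0,0,0,0],[0,0,0,0.0267,0],[0,0,0,0.0267,0],[0,0,0,0.0267,0],[0,0,0,0.0267,0]]])

```text
time: 14.43
tool_pos: [0.5825, 0.281, 0.2126]
tool_rot: [0.0, 0.966, 0.258, 0.0]
contact_force: [0.2, -0.3, -0.8]
gripper_width: 0.39
grasp_force: 59.7
```

move_arm(targets=[[[0,0,0,0,0],[0,0,0,0,0]]])

```text
time: 14.6
tool_pos: [0.582, 0.2811, 0.212]
tool_rot: [0.0, 0.966, 0.258, -0.001]
contact_force: [-0.1, 0.4, -0.0]
gripper_width: 0.393
grasp_force: 59.7
```

Run:
```python
from h import *
s=state();print(s["tool_pos"],s["gripper_width"],s["grasp_force"],s["contact_force"])
```

```text
[0.58201452 0.28105908 0.21201867] 0.3931838755025134 59.737274050712585 [-0.06190513  0.37709493 -0.01342919]
```

move_arm(targets=[[[60,0,0,0,0],[60,0,0,0,0],[60,0,0,0,0],[60,0,0,0,0],[60,0,0,-0.05,0]]])

```text
time: 15.02
tool_pos: [0.5801, 0.281, 0.2362]
tool_rot: [0.0, 0.966, 0.259, -0.006]
contact_force: [1.0, -0.2, -2.5]
gripper_width: 0.602
grasp_force: 0.0
```

move_arm(targets=[[[60,0,0,-0.05,0],[60,0,0,-0.04,0],[60,0,0,0,0],[60,0,0,0,0]]])

```text
time: 15.35
tool_pos: [0.5842, 0.2825, 0.3001]
tool_rot: [-0.0, 0.966, 0.259, 0.003]
contact_force: [-0.2, 0.9, -0.5]
gripper_width: 0.604
grasp_force: 0.0
```

```bash
cat >> h.py <<'E'
def cart(n,t=None,sc=None):
    """position and long-axis angle of cartridge n from the top and scene pictures"""
    T,S=get_calibration("top"),get_calibration("scene");r=[]
    for cam,c in(("top",T),("scene",S)):
        f=grab_frame(cam);hsv=cv2.cvtColor(f,cv2.COLOR_RGB2HSV);lo,hi=HUE[n];q=cv2.inRange(hsv,(lo,120,130),(hi,255,255))
        k,l,s,ce=cv2.connectedComponentsWithStats(q)
        for i in range(1,k):
            if 40<s[i,4]<400:
                X=onz(c,ce[i],.044)
                if .35<X[0]<.75 and -.5<X[1]<.15:
                    m=cv2.minAreaRect(np.argwhere(l==i)[:,::-1].astype(np.float32));e=[onz(c,x,.044)[:2] for x in cv2.boxPoints(m)]
                    v=max([e[1]-e[0],e[2]-e[1]],key=np.linalg.norm)
                    r.append((cam,int(s[i,4]),X[:2].round(4),round(np.degrees(np.arctan2(v[1],v[0]))%180,1),round(np.degrees(np.arctan2(v[1],v[0]))%180-90,1)))
    return r
E
python3 - <<'E'
from h import *
s=grab_frame("scene");print(blobs(s,["magenta"],80));w=grab_frame("wrist");b=blobs(w,["magenta"],60);print(b)
for n in("green","yellow","cyan","orange"):print(n,cart(n))
print(state()["tool_pos"])
plan([(.585,.10,.24,0,70,1),(.5875,-.0762,.10,37.7,70,1),(None,None,.022,None,70,2),(None,None,None,None,70,2)])
E
```

```text
{'magenta': []}
{'magenta': []}
green [('top', 136, array([ 0.5883, -0.077 ]), np.float64(127.7), np.float64(37.7)), ('scene', 106, array([ 0.5888, -0.0741]), np.float64(129.0), np.float64(39.0))]
yellow [('top', 184, array([ 0.585, -0.203]), np.float64(58.3), np.float64(-31.7)), ('scene', 149, array([ 0.585 , -0.2022]), np.float64(59.2), np.float64(-30.8))]
cyan [('top', 192, array([ 0.4406, -0.2026]), np.float64(67.5), np.float64(-22.5)), ('scene', 175, array([ 0.4405, -0.2009]), np.float64(68.0), np.float64(-22.0))]
orange [('top', 59, array([ 0.7364, -0.2923]), np.float64(117.5), np.float64(27.5)), ('top', 180, array([ 0.4433, -0.3134]), np.float64(90.3), np.float64(0.3)), ('scene', 45, array([ 0.7223, -0.298 ]), np.float64(113.8), np.float64(23.8)), ('scene', 192, array([ 0.4439, -0.3112]), np.float64(84.6), np.float64(-5.4))]
[0.58295049 0.28202082 0.29618104]
[[[70,-0.0135,0.024,0.0085,-0.909],[70,-0.0158,0.0227,0.0085,-0.909],[70,-0.0178,0.021,0.0085,-0.909],[70,-0.0197,0.0193,0.0085,-0.91],[70,-0.0215,0.0173,0.0086,-0.909]]]
[[[70,-0.0231,0.0152,0.0085,-0.909],[70,-0.0243,0.0129,0.0085,-0.909],[70,-0.0255,0.0105,0.0085,-0.909],[70,-0.0264,0.0081,0.0085,-0.909],[70,-0.027,0.0055,0.0085,-0.91]]]
[[[70,-0.0274,0.0029,0.0085,-0.909],[70,-0.042,0.0006,0.0333,-0.898],[70,-0.0418,-0.0033,0.0334,-0.897],[70,-0.0413,-0.0073,0.0333,-0.898],[70,-0.0405,-0.0111,0.0334,-0.897]]]
[[[70,-0.0392,-0.0148,0.0333,-0.898],[70,-0.0377,-0.0185,0.0333,-0.898],[70,-0.0358,-0.0219,0.0334,-0.897],[70,0,0,0.0433,-0],[70,0,0,0.0433,-0]]]
[[[70,0,0,0.0434,-0],[70,0,0,0,-0],[70,0,0,0,-0]]]
end [ 0.5875 -0.0762  0.022 ] 37.7
```

move_arm(targets=[[[70,-0.0135,0.024,0.0085,-0.909],[70,-0.0158,0.0227,0.0085,-0.909],[70,-0.0178,0.021,0.0085,-0.909],[70,-0.0197,0.0193,0.0085,-0.91],[70,-0.0215,0.0173,0.0086,-0.909]]])

```text
time: 16.27
tool_pos: [0.584, 0.1986, 0.271]
tool_rot: [0.0, 0.877, 0.481, -0.0]
contact_force: [-0.2, -0.2, -0.2]
gripper_width: 0.695
grasp_force: 0.0
```

move_arm(targets=[[[70,-0.0231,0.0152,0.0085,-0.909],[70,-0.0243,0.0129,0.0085,-0.909],[70,-0.0255,0.0105,0.0085,-0.909],[70,-0.0264,0.0081,0.0085,-0.909],[70,-0.027,0.0055,0.0085,-0.91]]])

```text
time: 16.68
tool_pos: [0.5849, 0.1158, 0.2455]
tool_rot: [-0.0, 0.738, 0.674, -0.0]
contact_force: [-0.1, 0.3, -0.2]
gripper_width: 0.698
grasp_force: 0.0
```

move_arm(targets=[[[70,-0.0274,0.0029,0.0085,-0.909],[70,-0.042,0.0006,0.0333,-0.898],[70,-0.0418,-0.0033,0.0334,-0.897],[70,-0.0413,-0.0073,0.0333,-0.898],[70,-0.0405,-0.0111,0.0334,-0.897]]])

```text
time: 17.1
tool_pos: [0.5865, -0.0017, 0.16]
tool_rot: [0.0, 0.56, 0.828, 0.0]
contact_force: [-0.0, -0.5, -0.7]
gripper_width: 0.7
grasp_force: 0.0
```

move_arm(targets=[[[70,-0.0392,-0.0148,0.0333,-0.898],[70,-0.0377,-0.0185,0.0333,-0.898],[70,-0.0358,-0.0219,0.0334,-0.897],[70,0,0,0.0433,0],[70,0,0,0.0433,0]]])

```text
time: 17.52
tool_pos: [0.5882, -0.0779, 0.0483]
tool_rot: [0.001, 0.442, 0.897, 0.0]
contact_force: [0.7, -0.1, -0.9]
gripper_width: 0.699
grasp_force: 0.0
```

move_arm(targets=[[[70,0,0,0.0434,0],[70,0,0,0,0],[70,0,0,0,0],[70,0,0,0,0]]])

```text
time: 17.85
tool_pos: [0.5887, -0.0763, 0.0241]
tool_rot: [0.001, 0.441, 0.898, 0.0]
contact_force: [0.1, -0.5, 0.6]
gripper_width: 0.701
grasp_force: 0.0
```

```bash
cat >> h.py <<'E'
def wcart(n,z=.044):
    c=get_calibration("wrist");w=grab_frame("wrist");b=blobs(w,[n],60)[n][:1]
    hsv=cv2.cvtColor(w,cv2.COLOR_RGB2HSV);lo,hi=HUE[n];q=cv2.inRange(hsv,(lo,100,50),(hi,255,255))
    k,l,s,ce=cv2.connectedComponentsWithStats(q);i=1+s[1:,4].argmax()
    m=cv2.minAreaRect(np.argwhere(l==i)[:,::-1].astype(np.float32));e=[onz(c,x,z)[:2] for x in cv2.boxPoints(m)]
    v=max([e[1]-e[0],e[2]-e[1]],key=np.linalg.norm)
    return int(s[i,4]),onz(c,m[0],z)[:2].round(4),np.round(m[0],1),"y yaw",round(np.degrees(np.arctan2(v[1],v[0]))%180-90,1)
E
python3 - <<'E'
from h import *
w=wcart("green");print(w,state()["tool_pos"],yaw())
b=grab_frame("scene");save("s3",b)
E
```

```text
(4153, array([ 0.5865, -0.0749]), array([275. , 273.5]), 'y yaw', np.float64(38.9)) [ 0.58937532 -0.07641535  0.0249442 ] 37.714411196776
```

move_arm(targets=[[[70,0.005,-0.002,0.015,-0.2],[70,0,0,0.015,0],[70,0,0,0.015,0],[70,0,0,0,0],[0,0,0,0,0]]])

```text
time: 18.37
tool_pos: [0.5838, -0.0742, -0.0058]
tool_rot: [-0.001, 0.431, 0.902, -0.0]
contact_force: [0.6, -0.4, -0.2]
gripper_width: 0.575
grasp_force: 0.0
```

move_arm(targets=[[[0,0,0,0,0],[0,0,0,0,0],[0,0,0,0,0],[0,0,0,0,0],[0,0,0,0,0]]])

```text
time: 18.78
tool_pos: [0.5849, -0.0745, -0.0043]
tool_rot: [0.0, 0.431, 0.902, 0.0]
contact_force: [-0.6, -0.1, -1.0]
gripper_width: 0.395
grasp_force: 59.5
```

Run:
```python
from h import *
s=state();print(s["tool_pos"],yaw(),s["gripper_width"],s["grasp_force"])
plan([(None,None,.276,None,0,1),(.5829,.2809,.276,0,0,1),(None,None,None,None,0,2),(None,None,.213,None,0,4),(None,None,None,None,0,2)])
```

```text
[ 0.58494944 -0.07451884 -0.00429201] 38.89870923521476 0.39491305201486143 59.48800206184387
[[[0,0,0,-0.0584,-0],[0,0,0,-0.0584,-0],[0,0,0,-0.0584,-0],[0,0,0,-0.0584,-0],[0,0,0,-0.0584,-0]]]
[[[0,0,0,-0.0584,-0],[0,0,0,-0.0584,-0],[0,0,0,-0.0584,-0],[0,0.0463,0.0369,0,0.648],[0,0.0487,0.0337,0,0.649]]]
[[[0,0.0509,0.0304,0,0.648],[0,0.0528,0.0268,0,0.648],[0,0.0546,0.0231,0,0.649],[0,0.0559,0.0194,0,0.648],[0,0.0572,0.0156,0,0.648]]]
[[[0,0.0581,0.0116,0,0.648],[0,0.0587,0.0077,0,0.649],[0,0.0591,0.0037,0,0.648],[0,0,0,0,-0],[0,0,0,0,-0]]]
[[[0,0,0,0.0263,-0],[0,0,0,0.0262,-0],[0,0,0,0.0263,-0],[0,0,0,0.0262,-0],[0,0,0,0,-0]]]
[[[0,0,0,0,-0]]]
end [0.5829 0.2809 0.213 ] 0.0
```

move_arm(targets=[[[0,0,0,-0.0584,0],[0,0,0,-0.0584,0],[0,0,0,-0.0584,0],[0,0,0,-0.0584,0],[0,0,0,-0.0584,0]]])

```text
time: 19.2
tool_pos: [0.5845, -0.0744, 0.1724]
tool_rot: [-0.0, 0.431, 0.902, -0.0]
contact_force: [0.6, -0.5, -0.5]
gripper_width: 0.392
grasp_force: 59.8
```

move_arm(targets=[[[0,0,0,-0.0584,0],[0,0,0,-0.0584,0],[0,0,0,-0.0584,0],[0,0.0463,0.0369,0,0.648],[0,0.0487,0.0337,0,0.649]]])

```text
time: 19.62
tool_pos: [0.5861, -0.0042, 0.2803]
tool_rot: [0.003, 0.495, 0.869, 0.001]
contact_force: [0.3, -0.3, -1.2]
gripper_width: 0.39
grasp_force: 59.8
```

move_arm(targets=[[[0,0.0509,0.0304,0,0.648],[0,0.0528,0.0268,0,0.648],[0,0.0546,0.0231,0,0.649],[0,0.0559,0.0194,0,0.648],[0,0.0572,0.0156,0,0.648]]])

```text
time: 20.03
tool_pos: [0.5831, 0.176, 0.276]
tool_rot: [0.0, 0.633, 0.774, 0.0]
contact_force: [0.9, -0.7, -1.2]
gripper_width: 0.391
grasp_force: 59.7
```

move_arm(targets=[[[0,0.0581,0.0116,0,0.648],[0,0.0587,0.0077,0,0.649],[0,0.0591,0.0037,0,0.648],[0,0,0,0,0],[0,0,0,0,0]]])

```text
time: 20.45
tool_pos: [0.5823, 0.2826, 0.2754]
tool_rot: [-0.0, 0.706, 0.708, -0.0]
contact_force: [-0.6, -0.5, -0.7]
gripper_width: 0.392
grasp_force: 59.7
```

move_arm(targets=[[[0,0,0,0,0],[0,0,0,0,0]]])

```text
time: 20.62
tool_pos: [0.583, 0.28, 0.2759]
tool_rot: [0.0, 0.707, 0.707, -0.0]
contact_force: [0.3, 1.1, -0.5]
gripper_width: 0.391
grasp_force: 59.7
```

Run:
```python
from h import *
s=state();print(s["tool_pos"],yaw(),s["gripper_width"],s["grasp_force"])
print(wcart("green",.322))
plan([(.5825,.2809,.213,None,0,4)])
```

```text
[0.58298215 0.27995074 0.27587528] -0.04472929597401711 0.3910138792297459 59.72666144371033
(5460, array([0.5829, 0.2793]), array([278., 310.]), 'y yaw', np.float64(1.6))
[[[0,0.0005,-0.0002,0.0262,-0],[0,0.0005,-0.0003,0.0263,-0],[0,0.0004,-0.0002,0.0262,-0],[0,0.0005,-0.0002,0.0262,-0]]]
end [0.5825 0.2809 0.213 ] -0.1
```

move_arm(targets=[[[0,0.0005,0,0.0262,0],[0,0.0005,0,0.0262,0],[0,0.0005,0,0.0262,0],[0,0,0,0.0262,0],[0,0,0,0,0]]])

```text
time: 21.08
tool_pos: [0.5812, 0.2798, 0.2088]
tool_rot: [-0.001, 0.708, 0.706, -0.003]
contact_force: [-0.7, -0.1, -1.1]
gripper_width: 0.392
grasp_force: 59.7
```

move_arm(targets=[[[0,0,0,0,0],[60,0,0,0,0],[60,0,0,0,0],[60,0,0,0,0],[60,0,0,0,0]]])

```text
time: 21.5
tool_pos: [0.5835, 0.2819, 0.2145]
tool_rot: [0.0, 0.707, 0.707, 0.001]
contact_force: [-0.4, -0.1, -0.4]
gripper_width: 0.597
grasp_force: 0.0
```

move_arm(targets=[[[60,0,0,-0.05,0],[60,0,0,-0.05,0],[60,0,0,-0.045,0],[70,0,0,0,0],[70,0,0,0,0]]])

```text
time: 21.92
tool_pos: [0.584, 0.2823, 0.3038]
tool_rot: [0.001, 0.707, 0.707, 0.003]
contact_force: [-0.5, 0.0, -0.4]
gripper_width: 0.703
grasp_force: 0.0
```

Run:
```python
from h import *
s=state();print(s["tool_pos"],yaw(),s["gripper_width"])
for n in("yellow","cyan"):print(n,cart(n))
print(blobs(grab_frame("top"),["green","magenta"],60),blobs(grab_frame("scene"),["green","magenta"],60))
plan([(.585,.08,.24,-15,70,1),(.585,-.2025,.08,-31.3,70,1),(None,None,.022,None,70,2),(None,None,None,None,70,3)])
```

```text
[0.58401889 0.28231022 0.30378748] 0.011003802931168477 0.7030235134665942
yellow [('top', 184, array([ 0.585, -0.203]), np.float64(58.3), np.float64(-31.7)), ('scene', 148, array([ 0.585 , -0.2023]), np.float64(59.2), np.float64(-30.8))]
cyan [('top', 191, array([ 0.4407, -0.2025]), np.float64(67.5), np.float64(-22.5)), ('scene', 175, array([ 0.4406, -0.2011]), np.float64(67.1), np.float64(-22.9))]
{'green': [], 'magenta': [(54, array([128.5, 180. ]), 45.0, array([ 4.9, 10.6]))]} {'green': [], 'magenta': []}
[[[70,-0.056,0.0008,0.0161,0.417],[70,-0.0559,0.0032,0.0162,0.417],[70,-0.0557,0.0056,0.0161,0.416],[70,-0.0554,0.0081,0.0162,0.417],[70,-0.0551,0.0104,0.0161,0.417]]]
[[[70,-0.0545,0.0129,0.0162,0.417],[70,-0.0505,0.0135,0.0296,0.302],[70,-0.0501,0.0152,0.0296,0.302],[70,-0.0496,0.0167,0.0297,0.301],[70,-0.049,0.0182,0.0296,0.302]]]
[[[70,-0.0484,0.0199,0.0296,0.302],[70,-0.0478,0.0213,0.0296,0.302],[70,-0.047,0.0228,0.0297,0.302],[70,-0.0464,0.0243,0.0296,0.301],[70,-0.0455,0.0258,0.0296,0.302]]]
[[[70,0,0,0.0483,-0],[70,0,0,0.0484,-0],[70,0,0,0,-0],[70,0,0,0,-0],[70,0,0,0,-0]]]
end [ 0.585  -0.2025  0.022 ] -31.3
```

move_arm(targets=[[[70,-0.056,0.0008,0.0161,0.417],[70,-0.0559,0.0032,0.0162,0.417],[70,-0.0557,0.0056,0.0161,0.416],[70,-0.0554,0.0081,0.0162,0.417],[70,-0.0551,0.0104,0.0161,0.417]]])

```text
time: 22.63
tool_pos: [0.5845, 0.1124, 0.2502]
tool_rot: [-0.0, 0.78, 0.625, -0.001]
contact_force: [-0.0, -0.2, -0.5]
gripper_width: 0.697
grasp_force: 0.0
```

move_arm(targets=[[[70,-0.0545,0.0129,0.0162,0.417],[70,-0.0505,0.0135,0.0296,0.302],[70,-0.0501,0.0152,0.0296,0.302],[70,-0.0496,0.0167,0.0297,0.301],[70,-0.049,0.0182,0.0296,0.302]]])

```text
time: 23.05
tool_pos: [0.5848, -0.0468, 0.1692]
tool_rot: [-0.0, 0.831, 0.557, -0.0]
contact_force: [1.0, -0.5, -0.9]
gripper_width: 0.701
grasp_force: 0.0
```

move_arm(targets=[[[70,-0.0484,0.0199,0.0296,0.302],[70,-0.0478,0.0213,0.0296,0.302],[70,-0.047,0.0228,0.0297,0.302],[70,-0.0464,0.0243,0.0296,0.301],[70,-0.0455,0.0258,0.0296,0.302]]])

```text
time: 23.47
tool_pos: [0.5848, -0.2036, 0.0802]
tool_rot: [-0.001, 0.872, 0.489, -0.0]
contact_force: [0.4, 0.9, -1.3]
gripper_width: 0.702
grasp_force: 0.0
```

move_arm(targets=[[[70,0,0,0.0483,0],[70,0,0,0.0484,0],[70,0,0,0,0],[70,0,0,0,0],[70,0,0,0,0]]])

```text
time: 23.88
tool_pos: [0.5862, -0.2023, 0.0249]
tool_rot: [0.0, 0.872, 0.49, 0.0]
contact_force: [-0.4, 0.2, 0.1]
gripper_width: 0.701
grasp_force: 0.0
```

Run:
```python
from h import *
w=wcart("yellow");p=state()["tool_pos"];print(w,p,yaw())
plan([(w[1][0],w[1][1],-.003,w[-1],70,3)])
```

```text
(4242, array([ 0.5846, -0.2009]), array([275. , 276.5]), 'y yaw', np.float64(-30.0)) [ 0.58702971 -0.20253013  0.02607793] -31.26351958829838
[[[70,0.0001,-0.0016,0.0162,-0.07],[70,0.0001,-0.0016,0.0161,-0.07],[70,0.0001,-0.0017,0.0162,-0.071]]]
end [ 0.5846 -0.2009 -0.003 ] -30.0
```

Run:
```python
from h import *
plan([(None,None,.276,None,0,1),(.5829,.2809,.276,-30,0,1),(None,None,None,None,0,4)],start=(.5846,-.2009,-.004,-30))
```

```text
[[[0,0,0,-0.0583,-0],[0,0,0,-0.0584,-0],[0,0,0,-0.0583,-0],[0,0,0,-0.0583,-0],[0,0,0,-0.0584,-0]]]
[[[0,0,0,-0.0583,-0],[0,0,0,-0.0583,-0],[0,0,0,-0.0584,-0],[0,0.0534,-0.0311,0,-0],[0,0.0534,-0.031,0,-0]]]
[[[0,0.0534,-0.0311,0,-0],[0,0.0533,-0.0311,0,-0],[0,0.0534,-0.0311,0,-0],[0,0.0534,-0.031,0,-0],[0,0.0534,-0.0311,0,-0]]]
[[[0,0.0534,-0.0311,0,-0],[0,0.0534,-0.0311,0,-0],[0,0.0533,-0.031,0,-0],[0,0.0534,-0.0311,0,-0],[0,0.0534,-0.0311,0,-0]]]
[[[0,0.0534,-0.0311,0,-0],[0,0,0,0,-0],[0,0,0,0,-0],[0,0,0,0,-0],[0,0,0,0,-0]]]
end [0.5829 0.2809 0.276 ] -30.0
```

move_arm(targets=[[[70,0,-0.0016,0.0155,-0.07],[70,0,-0.0016,0.0155,-0.07],[70,0,-0.0017,0.0155,-0.07],[70,0,0,0,0],[0,0,0,0,0]]])

```text
time: 24.35
tool_pos: [0.5821, -0.2002, -0.0052]
tool_rot: [-0.001, 0.866, 0.5, -0.001]
contact_force: [-0.3, 0.8, -0.1]
gripper_width: 0.574
grasp_force: 0.0
```

move_arm(targets=[[[0,0,0,0,0],[0,0,0,0,0],[0,0,0,0,0],[0,0,0,0,0],[0,0,0,0,0]]])

```text
time: 24.77
tool_pos: [0.5832, -0.2009, -0.0038]
tool_rot: [0.0, 0.866, 0.5, 0.0]
contact_force: [1.2, -0.5, -0.5]
gripper_width: 0.392
grasp_force: 59.5
```

move_arm(targets=[[[0,0,0,-0.0583,0],[0,0,0,-0.0584,0],[0,0,0,-0.0583,0],[0,0,0,-0.0583,0],[0,0,0,-0.0584,0]]])

```text
time: 25.18
tool_pos: [0.5827, -0.2007, 0.1726]
tool_rot: [-0.0, 0.866, 0.5, -0.0]
contact_force: [0.5, -0.7, -0.4]
gripper_width: 0.394
grasp_force: 59.8
```

move_arm(targets=[[[0,0,0,-0.0583,0],[0,0,0,-0.0583,0],[0,0,0,-0.0584,0],[0,0.0534,-0.0311,0,0],[0,0.0534,-0.031,0,0]]])

```text
time: 25.6
tool_pos: [0.5843, -0.1277, 0.2803]
tool_rot: [0.003, 0.867, 0.498, 0.002]
contact_force: [1.0, 0.3, -1.9]
gripper_width: 0.386
grasp_force: 59.9
```

move_arm(targets=[[[0,0.0534,-0.0311,0,0],[0,0.0533,-0.0311,0,0],[0,0.0534,-0.0311,0,0],[0,0.0534,-0.031,0,0],[0,0.0534,-0.0311,0,0]]])

```text
time: 26.02
tool_pos: [0.5819, 0.0604, 0.2761]
tool_rot: [0.0, 0.866, 0.5, 0.0]
contact_force: [1.5, -0.9, -1.0]
gripper_width: 0.389
grasp_force: 59.9
```

move_arm(targets=[[[0,0.0534,-0.0311,0,0],[0,0.0534,-0.0311,0,0],[0,0.0533,-0.031,0,0],[0,0.0534,-0.0311,0,0],[0,0.0534,-0.0311,0,0]]])

```text
time: 26.43
tool_pos: [0.5814, 0.2457, 0.276]
tool_rot: [0.0, 0.866, 0.5, 0.0]
contact_force: [0.6, -0.8, -0.2]
gripper_width: 0.391
grasp_force: 59.9
```

move_arm(targets=[[[0,0.0534,-0.0311,0,0],[0,0,0,0,0],[0,0,0,0,0],[0,0,0,0,0],[0,0,0,0,0]]])

```text
time: 26.85
tool_pos: [0.5818, 0.28, 0.276]
tool_rot: [0.0, 0.867, 0.499, -0.0]
contact_force: [1.2, -0.4, -1.2]
gripper_width: 0.391
grasp_force: 59.9
```

Run:
```python
from h import *
s=state();print(s["tool_pos"],yaw(),s["gripper_width"],s["grasp_force"])
print(wcart("yellow",.322))
plan([(.5825,.2809,.213,None,0,4)])
for n in("cyan","orange"):print(n,cart(n))
plan([(.57,.08,.24,-20,70,1),(.4407,-.2018,.08,-22.5,70,1),(None,None,.022,None,70,2),(None,None,None,None,70,3)],start=(.5825,.2809,.30,-30))
```

```text
[0.58182955 0.27999724 0.27600427] -30.10948590278509 0.3905188572890068 59.910736083984375
(5799, array([0.5813, 0.2803]), array([278., 308.]), 'y yaw', np.float64(-28.4))
[[[0,0.0005,0,0.0263,-0],[0,0.0005,0,0.0263,-0],[0,0.0005,-0.0001,0.0262,-0],[0,0.0006,0,0.0263,-0]]]
end [0.5825 0.2809 0.213 ] -30.1
cyan [('top', 191, array([ 0.4407, -0.2025]), np.float64(67.5), np.float64(-22.5)), ('scene', 174, array([ 0.4405, -0.2011]), np.float64(68.0), np.float64(-22.0))]
orange [('top', 57, array([ 0.7367, -0.2928]), np.float64(115.4), np.float64(25.4)), ('top', 178, array([ 0.4435, -0.3133]), np.float64(90.3), np.float64(0.3)), ('scene', 47, array([ 0.7221, -0.2972]), np.float64(113.8), np.float64(23.8)), ('scene', 191, array([ 0.4439, -0.3114]), np.float64(85.6), np.float64(-4.4))]
[[[70,-0.0501,0.0249,0.0167,-0.278],[70,-0.0507,0.0234,0.0166,-0.278],[70,-0.0515,0.022,0.0167,-0.277],[70,-0.052,0.0204,0.0167,-0.278],[70,-0.0526,0.0189,0.0166,-0.278]]]
[[[70,-0.0532,0.0174,0.0167,-0.278],[70,-0.0515,-0.0042,0.0267,0.042],[70,-0.0515,-0.004,0.0266,0.041],[70,-0.0516,-0.0037,0.0267,0.042],[70,-0.0515,-0.0035,0.0267,0.042]]]
[[[70,-0.0516,-0.0033,0.0266,0.042],[70,-0.0516,-0.0031,0.0267,0.041],[70,-0.0515,-0.0028,0.0267,0.042],[70,-0.0517,-0.0026,0.0266,0.042],[70,-0.0516,-0.0024,0.0267,0.041]]]
[[[70,-0.0516,-0.0022,0.0267,0.042],[70,0,0,0.0483,-0],[70,0,0,0.0483,-0],[70,0,0,0,-0],[70,0,0,0,-0]]]
[[[70,0,0,0,-0]]]
end [ 0.4407 -0.2018  0.022 ] -22.5
```

move_arm(targets=[[[0,0.0005,0,0.0263,0],[0,0.0005,0,0.0263,0],[0,0.0005,0,0.0262,0],[0,0.0005,0,0.0263,0],[0,0,0,0,0]]])

```text
time: 27.52
tool_pos: [0.5804, 0.2809, 0.2086]
tool_rot: [-0.001, 0.866, 0.499, -0.003]
contact_force: [-0.4, 0.4, -2.1]
gripper_width: 0.389
grasp_force: 59.9
```

move_arm(targets=[[[0,0,0,0,0],[60,0,0,0,0],[60,0,0,0,0],[60,0,0,0,0],[60,0,0,0,0]]])

```text
time: 27.93
tool_pos: [0.5829, 0.2823, 0.2145]
tool_rot: [0.0, 0.866, 0.5, 0.001]
contact_force: [-0.0, 0.3, -0.5]
gripper_width: 0.598
grasp_force: 0.0
```

move_arm(targets=[[[60,0,0,-0.05,0],[60,0,0,-0.05,0],[60,0,0,-0.045,0],[70,0,0,0,0],[70,0,0,0,0]]])

```text
time: 28.35
tool_pos: [0.5835, 0.2825, 0.3038]
tool_rot: [0.001, 0.866, 0.5, 0.003]
contact_force: [0.4, 0.4, 0.2]
gripper_width: 0.703
grasp_force: 0.0
```

Run:
```python
from h import *
s=state();print(s["tool_pos"],yaw(),s["gripper_width"])
print(blobs(grab_frame("top"),["green","magenta","yellow"],60))
```

```text
[0.58348372 0.28253738 0.30376008] -30.033156423511137 0.702971808011178
{'green': [], 'magenta': [(52, array([128.7, 179.9]), 45.0, array([ 4.9, 10.6]))], 'yellow': []}
```

move_arm(targets=[[[70,-0.0501,0.0249,0.0167,-0.278],[70,-0.0507,0.0234,0.0166,-0.278],[70,-0.0515,0.022,0.0167,-0.277],[70,-0.052,0.0204,0.0167,-0.278],[70,-0.0526,0.0189,0.0166,-0.278]]])

```text
time: 28.82
tool_pos: [0.5704, 0.1132, 0.2473]
tool_rot: [-0.001, 0.827, 0.562, -0.002]
contact_force: [0.3, 0.5, 0.5]
gripper_width: 0.703
grasp_force: 0.0
```

move_arm(targets=[[[70,-0.0532,0.0174,0.0167,-0.278],[70,-0.0515,-0.0042,0.0267,0.042],[70,-0.0515,-0.004,0.0266,0.041],[70,-0.0516,-0.0037,0.0267,0.042],[70,-0.0515,-0.0035,0.0267,0.042]]])

```text
time: 29.23
tool_pos: [0.5158, -0.0325, 0.1732]
tool_rot: [-0.001, 0.824, 0.566, -0.001]
contact_force: [0.3, -0.8, 0.5]
gripper_width: 0.699
grasp_force: 0.0
```

move_arm(targets=[[[70,-0.0516,-0.0033,0.0266,0.042],[70,-0.0516,-0.0031,0.0267,0.041],[70,-0.0515,-0.0028,0.0267,0.042],[70,-0.0517,-0.0026,0.0266,0.042],[70,-0.0516,-0.0024,0.0267,0.041]]])

```text
time: 29.65
tool_pos: [0.451, -0.1728, 0.0935]
tool_rot: [-0.001, 0.83, 0.557, -0.001]
contact_force: [0.3, -0.1, -0.3]
gripper_width: 0.696
grasp_force: 0.0
```

move_arm(targets=[[[70,-0.0516,-0.0022,0.0267,0.042],[70,0,0,0.0483,0],[70,0,0,0.0483,0],[70,0,0,0,0],[70,0,0,0,0]]])

```text
time: 30.07
tool_pos: [0.4375, -0.1989, 0.0193]
tool_rot: [-0.003, 0.832, 0.555, -0.001]
contact_force: [0.5, 0.6, 0.4]
gripper_width: 0.701
grasp_force: 0.0
```

move_arm(targets=[[[70,0,0,0,0],[70,0,0,0,0]]])

```text
time: 30.23
tool_pos: [0.4415, -0.2009, 0.0238]
tool_rot: [0.001, 0.831, 0.556, 0.001]
contact_force: [0.1, 0.1, 1.2]
gripper_width: 0.698
grasp_force: 0.0
```

Run:
```python
from h import *
w=wcart("cyan");p=state()["tool_pos"];print(w,p,yaw())
plan([(w[1][0],w[1][1],-.003,w[-1],70,3)])
x,y,a=w[1][0],w[1][1],w[-1]
plan([(None,None,.276,None,0,1),(.56,.06,.276,-25,0,1),(.5829,.2809,.276,-30,0,1),(None,None,None,None,0,4)],start=(x,y,-.004,a))
```

```text
(3892, array([ 0.5459, -0.2623]), array([511. , 307.5]), 'y yaw', np.float64(67.5)) [ 0.44164887 -0.20103597  0.02402987] -22.492414317125355
[[[70,-0.0019,0.0133,0.003,-1],[70,-0.0032,0.0131,0.003,-1],[70,-0.0046,0.0126,0.003,-1],[70,-0.0059,0.0121,0.003,-1],[70,-0.0071,0.0114,0.003,-1]]]
[[[70,-0.0082,0.0106,0.003,-0.999],[70,-0.0093,0.0096,0.003,-1],[70,-0.0103,0.0087,0.003,-1],[70,-0.0112,0.0075,0.003,-1],[70,-0.0118,0.0063,0.003,-1]]]
[[[70,-0.0125,0.0051,0.003,-1],[70,-0.0129,0.0037,0.003,-1],[70,-0.0132,0.0023,0.003,-1],[70,-0.0134,0.001,0.003,-1],[70,-0.0134,-0.0005,0.003,-1]]]
end [ 0.5459 -0.2623 -0.003 ] 67.5
[[[0,0,0,-0.0583,-0],[0,0,0,-0.0584,-0],[0,0,0,-0.0583,-0],[0,0,0,-0.0583,-0],[0,0,0,-0.0584,-0]]]
[[[0,0,0,-0.0583,-0],[0,0,0,-0.0583,-0],[0,0,0,-0.0584,-0],[0,0.0123,0.0337,0,-0.972],[0,0.0087,0.0347,0,-0.972]]]
[[[0,0.0052,0.0355,0,-0.973],[0,0.0016,0.0358,0,-0.972],[0,-0.0021,0.0358,0,-0.972],[0,-0.0057,0.0354,0,-0.972],[0,-0.0093,0.0346,0,-0.973]]]
[[[0,-0.0128,0.0335,0,-0.972],[0,-0.016,0.032,0,-0.972],[0,-0.0193,0.0303,0,-0.972],[0,-0.0222,0.0281,0,-0.972],[0,-0.025,0.0257,0,-0.973]]]
[[[0,-0.0275,0.023,0,-0.972],[0,-0.0296,0.0202,0,-0.972],[0,-0.0316,0.017,0,-0.972],[0,-0.0583,0.0202,0,0.139],[0,-0.058,0.021,0,0.139]]]
[[[0,-0.0577,0.0218,0,0.138],[0,-0.0573,0.0227,0,0.139],[0,-0.0571,0.0235,0,0.139],[0,-0.0567,0.0244,0,0.139],[0,0,0,0,-0]]]
[[[0,0,0,0,-0],[0,0,0,0,-0],[0,0,0,0,-0]]]
end [0.5829 0.2809 0.276 ] 150.0
```

```bash
sed -i 's/i=1+s\[1:,4\].argmax()$/s[np.linalg.norm(ce-[278,285],axis=1)>60,4]=0;i=s[1:,4].argmax()+1/' h.py
python3 - <<'E'
from h import *
w=wcart("cyan");p=state()["tool_pos"];print(w,p,yaw())
plan([(w[1][0],w[1][1],-.003,w[-1],70,3)])
x,y,a=w[1][0],w[1][1],w[-1]
plan([(None,None,.276,None,0,1),(.56,.06,.276,-25,0,1),(.5829,.2809,.276,-30,0,1),(None,None,None,None,0,4)],start=(x,y,-.004,a))
E
```

```text
(930, array([ 0.4465, -0.1847]), array([275.5, 246.5]), 'y yaw', np.float64(67.5)) [ 0.44161046 -0.20102524  0.0240039 ] -22.49276492353747
[[[70,0.0019,-0.0002,0.003,-1],[70,0.0019,0,0.003,-1],[70,0.0019,0.0002,0.003,-1],[70,0.0018,0.0004,0.003,-1],[70,0.0018,0.0006,0.003,-1]]]
[[[70,0.0017,0.0008,0.003,-1],[70,0.0017,0.0009,0.003,-0.999],[70,0.0015,0.0011,0.003,-1],[70,0.0014,0.0013,0.003,-1],[70,0.0013,0.0014,0.003,-1]]]
[[[70,0.0011,0.0016,0.003,-1],[70,0.0009,0.0016,0.003,-1],[70,0.0008,0.0017,0.003,-1],[70,0.0006,0.0018,0.003,-1],[70,0.0003,0.0019,0.003,-1]]]
end [ 0.4465 -0.1847 -0.003 ] 67.5
[[[0,0,0,-0.0583,-0],[0,0,0,-0.0584,-0],[0,0,0,-0.0583,-0],[0,0,0,-0.0583,-0],[0,0,0,-0.0584,-0]]]
[[[0,0,0,-0.0583,-0],[0,0,0,-0.0583,-0],[0,0,0,-0.0584,-0],[0,-0.0012,0.0299,0,-0.972],[0,-0.0043,0.0297,0,-0.972]]]
[[[0,-0.0073,0.0291,0,-0.973],[0,-0.0102,0.0282,0,-0.972],[0,-0.013,0.027,0,-0.972],[0,-0.0157,0.0255,0,-0.972],[0,-0.0182,0.0238,0,-0.973]]]
[[[0,-0.0205,0.0219,0,-0.972],[0,-0.0226,0.0196,0,-0.972],[0,-0.0246,0.0172,0,-0.972],[0,-0.0261,0.0147,0,-0.972],[0,-0.0275,0.0119,0,-0.973]]]
[[[0,-0.0286,0.0091,0,-0.972],[0,-0.0293,0.0061,0,-0.972],[0,-0.0298,0.0031,0,-0.972],[0,-0.0583,0.0202,0,0.139],[0,-0.058,0.021,0,0.139]]]
[[[0,-0.0577,0.0219,0,0.138],[0,-0.0574,0.0227,0,0.139],[0,-0.057,0.0235,0,0.139],[0,-0.0567,0.0243,0,0.139],[0,0,0,0,-0]]]
[[[0,0,0,0,-0],[0,0,0,0,-0],[0,0,0,0,-0]]]
end [0.5829 0.2809 0.276 ] 150.0
```

The cyan label is only half found because of shadow. It is laterally centred at column 275.5 and agrees with the top and scene fix, so I'll go straight down.

move_arm(targets=[[[70,0,0,0.0155,0],[70,0,0,0.0155,0],[70,0,0,0.0155,0],[70,0,0,0,0],[0,0,0,0,0]]])

```text
time: 30.75
tool_pos: [0.4391, -0.1998, -0.0073]
tool_rot: [-0.001, 0.832, 0.555, -0.001]
contact_force: [-0.1, -0.4, 0.5]
gripper_width: 0.571
grasp_force: 0.0
```

move_arm(targets=[[[0,0,0,0,0],[0,0,0,0,0],[0,0,0,0,0],[0,0,0,0,0],[0,0,0,0,0]]])

```text
time: 31.17
tool_pos: [0.4402, -0.2005, -0.0058]
tool_rot: [0.0, 0.832, 0.555, 0.0]
contact_force: [-0.4, 0.2, -0.8]
gripper_width: 0.391
grasp_force: 59.5
```

Run:
```python
from h import *
s=state();print(s["tool_pos"],s["gripper_width"],s["grasp_force"])
plan([(None,None,.276,None,0,1),(.56,.06,.276,-25,0,1),(.5829,.2809,.276,-30,0,1),(None,None,None,None,0,4)])
```

```text
[ 0.44019785 -0.20053546 -0.00575635] 0.3911205357525855 59.539673924446106
[[[0,0,0,-0.0587,-0],[0,0,0,-0.0587,-0],[0,0,0,-0.0587,-0],[0,0,0,-0.0587,-0],[0,0,0,-0.0587,-0]]]
[[[0,0,0,-0.0587,-0],[0,0,0,-0.0587,-0],[0,0,0,-0.0587,-0],[0,0.0597,0.0022,0,0.051],[0,0.0597,0.002,0,0.051]]]
[[[0,0.0597,0.0016,0,0.052],[0,0.0598,0.0013,0,0.051],[0,0.0597,0.0009,0,0.051],[0,0.0597,0.0007,0,0.051],[0,0.0598,0.0003,0,0.052]]]
[[[0,0.0597,0,0,0.051],[0,0.0583,-0.0202,0,0.139],[0,0.058,-0.021,0,0.139],[0,0.0577,-0.0218,0,0.139],[0,0.0574,-0.0227,0,0.139]]]
[[[0,0.057,-0.0236,0,0.138],[0,0.0567,-0.0243,0,0.139],[0,0,0,0,-0],[0,0,0,0,-0],[0,0,0,0,-0]]]
[[[0,0,0,0,-0]]]
end [0.5829 0.2809 0.276 ] -30.0
```

move_arm(targets=[[[0,0,0,-0.0587,0],[0,0,0,-0.0587,0],[0,0,0,-0.0587,0],[0,0,0,-0.0587,0],[0,0,0,-0.0587,0]]])

```text
time: 31.58
tool_pos: [0.4398, -0.2003, 0.1719]
tool_rot: [0.0, 0.832, 0.555, 0.0]
contact_force: [0.9, -0.1, -0.5]
gripper_width: 0.393
grasp_force: 59.9
```

move_arm(targets=[[[0,0,0,-0.0587,0],[0,0,0,-0.0587,0],[0,0,0,-0.0587,0],[0,0.0597,0.0022,0,0.051],[0,0.0597,0.002,0,0.051]]])

```text
time: 32.0
tool_pos: [0.4714, -0.1364, 0.2799]
tool_rot: [0.003, 0.836, 0.549, 0.002]
contact_force: [0.3, 0.1, -1.7]
gripper_width: 0.393
grasp_force: 59.9
```

move_arm(targets=[[[0,0.0597,0.0016,0,0.052],[0,0.0598,0.0013,0,0.051],[0,0.0597,0.0009,0,0.051],[0,0.0597,0.0007,0,0.051],[0,0.0598,0.0003,0,0.052]]])

```text
time: 32.42
tool_pos: [0.5453, 0.0293, 0.2759]
tool_rot: [0.0, 0.842, 0.54, 0.0]
contact_force: [0.3, -0.7, -0.1]
gripper_width: 0.393
grasp_force: 59.9
```

move_arm(targets=[[[0,0.0597,0,0,0.051],[0,0.0583,-0.0202,0,0.139],[0,0.058,-0.021,0,0.139],[0,0.0577,-0.0218,0,0.139],[0,0.0574,-0.0227,0,0.139]]])

```text
time: 32.83
tool_pos: [0.575, 0.2091, 0.2757]
tool_rot: [0.0, 0.859, 0.512, -0.0]
contact_force: [0.0, 0.1, 0.1]
gripper_width: 0.392
grasp_force: 59.9
```

move_arm(targets=[[[0,0.057,-0.0236,0,0.138],[0,0.0567,-0.0243,0,0.139],[0,0,0,0,0],[0,0,0,0,0],[0,0,0,0,0]]])

```text
time: 33.25
tool_pos: [0.5827, 0.2808, 0.2754]
tool_rot: [0.0, 0.866, 0.5, -0.0]
contact_force: [-0.0, -0.3, -0.8]
gripper_width: 0.393
grasp_force: 59.9
```

Run:
```python
from h import *
s=state();print(s["tool_pos"],yaw(),s["gripper_width"],s["grasp_force"])
HUE["cyan"]=(85,105);print(wcart("cyan",.324))
plan([(.5825,.2809,.213,None,0,4)])
print(cart("orange"))
plan([(.56,.05,.24,-20,70,1),(.4437,-.3123,.08,0,70,1),(None,None,.022,None,70,2),(None,None,None,None,70,5)],start=(.5825,.2809,.30,-30))
```

```text
[0.58266527 0.28076371 0.27543309] -29.973511035244435 0.3930816342409143 59.87929165363312
(6662, array([0.5836, 0.2765]), array([286.6, 318.5]), 'y yaw', np.float64(-25.8))
[[[0,0.0002,-0.0003,0.0261,-0],[0,0.0002,-0.0002,0.0261,-0],[0,0.0002,-0.0003,0.0261,-0],[0,0.0002,-0.0002,0.0261,-0]]]
end [0.5825 0.2809 0.213 ] -30.0
[('top', 61, array([ 0.7366, -0.2925]), np.float64(117.5), np.float64(27.5)), ('top', 179, array([ 0.4434, -0.3134]), np.float64(90.3), np.float64(0.3)), ('scene', 45, array([ 0.7223, -0.298 ]), np.float64(113.8), np.float64(23.8)), ('scene', 190, array([ 0.4438, -0.3113]), np.float64(85.6), np.float64(-4.4))]
[[[70,-0.0503,0.0228,0.0143,-0.238],[70,-0.0508,0.0216,0.0143,-0.238],[70,-0.0514,0.0204,0.0143,-0.238],[70,-0.0519,0.019,0.0142,-0.238],[70,-0.0523,0.0177,0.0143,-0.238]]]
[[[70,-0.0527,0.0164,0.0143,-0.239],[70,-0.0531,0.0151,0.0143,-0.238],[70,-0.0576,0.0022,0.0242,-0.303],[70,-0.0577,0.0004,0.0243,-0.303],[70,-0.0576,-0.0014,0.0242,-0.303]]]
[[[70,-0.0576,-0.0033,0.0243,-0.303],[70,-0.0574,-0.0051,0.0242,-0.303],[70,-0.0572,-0.0069,0.0243,-0.303],[70,-0.057,-0.0087,0.0242,-0.303],[70,-0.0567,-0.0106,0.0242,-0.303]]]
[[[70,-0.0563,-0.0123,0.0243,-0.303],[70,-0.056,-0.0141,0.0242,-0.303],[70,-0.0554,-0.0159,0.0243,-0.303],[70,0,0,0.0483,-0],[70,0,0,0.0483,-0]]]
[[[70,0,0,0,-0],[70,0,0,0,-0],[70,0,0,0,-0],[70,0,0,0,-0],[70,0,0,0,-0]]]
end [ 0.4437 -0.3123  0.022 ] 0.0
```

move_arm(targets=[[[0,0.0002,0,0.026,0],[0,0.0002,0,0.026,0],[0,0.0002,0,0.026,0],[0,0,0,0.026,0],[0,0,0,0,0]]])

```text
time: 33.82
tool_pos: [0.5813, 0.2793, 0.2093]
tool_rot: [-0.001, 0.866, 0.499, -0.003]
contact_force: [0.0, -0.9, -1.5]
gripper_width: 0.388
grasp_force: 59.9
```

move_arm(targets=[[[0,0,0,0,0],[60,0,0,0,0],[60,0,0,0,0],[60,0,0,0,0],[60,0,0,0,0]]])

```text
time: 34.23
tool_pos: [0.5836, 0.2814, 0.215]
tool_rot: [0.0, 0.866, 0.5, 0.001]
contact_force: [-0.3, -0.6, 0.3]
gripper_width: 0.599
grasp_force: 0.0
```

move_arm(targets=[[[60,0,0,-0.05,0],[60,0,0,-0.05,0],[60,0,0,-0.045,0],[70,0,0,0,0],[70,0,0,0,0]]])

```text
time: 34.65
tool_pos: [0.5842, 0.2817, 0.3042]
tool_rot: [0.001, 0.866, 0.5, 0.003]
contact_force: [-0.1, 0.1, -0.8]
gripper_width: 0.699
grasp_force: 0.0
```

Run:
```python
from h import *
HUE["cyan"]=(85,102)
s=state();print(s["tool_pos"],yaw(),s["gripper_width"])
for c in("top","wrist","scene"):
    b=blobs(grab_frame(c),["green","magenta","yellow","cyan"],60);print(c,{k:[(x[0],x[1]) for x in b[k]] for k in b})
```

```text
[0.58422693 0.28174376 0.30421954] -29.98901521869156 0.6990920124832127
top {'green': [], 'magenta': [(53, array([128.7, 179.9]))], 'yellow': [], 'cyan': []}
wrist {'green': [], 'magenta': [], 'yellow': [], 'cyan': [(61, array([286.7, 223.2]))]}
scene {'green': [], 'magenta': [], 'yellow': [], 'cyan': []}
```

move_arm(targets=[[[70,-0.0503,0.0228,0.0143,-0.238],[70,-0.0508,0.0216,0.0143,-0.238],[70,-0.0514,0.0204,0.0143,-0.238],[70,-0.0519,0.019,0.0142,-0.238],[70,-0.0523,0.0177,0.0143,-0.238]]])

```text
time: 35.22
tool_pos: [0.5656, 0.1149, 0.2551]
tool_rot: [-0.001, 0.833, 0.554, -0.001]
contact_force: [0.4, 0.0, 0.0]
gripper_width: 0.703
grasp_force: 0.0
```

move_arm(targets=[[[70,-0.0527,0.0164,0.0143,-0.239],[70,-0.0531,0.0151,0.0143,-0.238],[70,-0.0576,0.0022,0.0242,-0.303],[70,-0.0577,0.0004,0.0243,-0.303],[70,-0.0576,-0.0014,0.0242,-0.303]]])

```text
time: 35.63
tool_pos: [0.5272, -0.0497, 0.1944]
tool_rot: [-0.001, 0.79, 0.613, -0.001]
contact_force: [1.2, -0.3, 0.7]
gripper_width: 0.701
grasp_force: 0.0
```

move_arm(targets=[[[70,-0.0576,-0.0033,0.0243,-0.303],[70,-0.0574,-0.0051,0.0242,-0.303],[70,-0.0572,-0.0069,0.0243,-0.303],[70,-0.057,-0.0087,0.0242,-0.303],[70,-0.0567,-0.0106,0.0242,-0.303]]])

```text
time: 36.05
tool_pos: [0.4741, -0.2139, 0.1217]
tool_rot: [-0.001, 0.739, 0.673, -0.0]
contact_force: [1.1, 0.3, -0.3]
gripper_width: 0.7
grasp_force: 0.0
```

move_arm(targets=[[[70,-0.0563,-0.0123,0.0243,-0.303],[70,-0.056,-0.0141,0.0242,-0.303],[70,-0.0554,-0.0159,0.0243,-0.303],[70,0,0,0.0483,0],[70,0,0,0.0483,0]]])

```text
time: 36.47
tool_pos: [0.4433, -0.3138, 0.0212]
tool_rot: [0.0, 0.708, 0.706, -0.0]
contact_force: [-0.7, 0.3, -1.3]
gripper_width: 0.697
grasp_force: 0.0
```

move_arm(targets=[[[70,0,0,0,0],[70,0,0,0,0],[70,0,0,0,0],[70,0,0,0,0]]])

```text
time: 36.8
tool_pos: [0.4455, -0.3125, 0.0244]
tool_rot: [0.002, 0.707, 0.707, 0.0]
contact_force: [0.6, 0.3, 0.1]
gripper_width: 0.697
grasp_force: 0.0
```

Run:
```python
from h import *
w=wcart("orange");p=state()["tool_pos"];print(w,p,yaw(),cart("orange")[:4],cart("cyan"))
b=blobs(grab_frame("top"),["lid"]);print(b)
plan([(w[1][0],w[1][1],-.003,w[-1],70,3)])
```

```text
(73, array([ 0.4604, -0.3164]), array([307.6, 285. ]), 'y yaw', np.float64(-3.3)) [ 0.44564229 -0.31266783  0.02469249] 0.050249613828327405 [('top', 61, array([ 0.7365, -0.2921]), np.float64(117.5), np.float64(27.5)), ('scene', 43, array([ 0.4416, -0.33  ]), np.float64(173.7), np.float64(83.7))] []
{'lid': [(1233, array([393.3, 209.3]), 45.0, array([39.6, 44.5]))]}
[[[70,-0.0023,0.0087,0.0147,0.185],[70,-0.0022,0.0087,0.0147,0.184],[70,-0.002,0.0087,0.0147,0.185]]]
end [ 0.4604 -0.3164 -0.003 ] -3.3
```

Run:
```python
from h import *
w=grab_frame("wrist");save("w7",w);hsv=cv2.cvtColor(w,cv2.COLOR_RGB2HSV)
print([hsv[r,278].tolist() for r in range(200,350,12)]);print([hsv[280,c].tolist() for c in range(225,335,8)])
m=cv2.inRange(hsv,(5,215,170),(22,255,255));k,l,s,ce=cv2.connectedComponentsWithStats(m)
for i in range(1,k):
    if s[i,4]>500:print(s[i],ce[i],cv2.minAreaRect(np.argwhere(l==i)[:,::-1].astype(np.float32)))
```

```text
[[7, 59, 139], [7, 46, 161], [7, 34, 193], [27, 143, 255], [27, 140, 255], [28, 137, 255], [28, 134, 255], [28, 133, 255], [28, 136, 255], [27, 139, 255], [27, 141, 255], [10, 139, 169], [9, 141, 156]]
[[9, 146, 162], [10, 148, 178], [7, 40, 202], [19, 41, 255], [27, 147, 255], [27, 140, 255], [28, 135, 255], [28, 131, 255], [28, 128, 255], [28, 88, 255], [8, 21, 242], [11, 142, 188], [10, 139, 185], [9, 132, 176]]
```

The label spans columns ~257–297 and rows ~236–320, so orange is centred between the jaws.

move_arm(targets=[[[70,0,-0.001,0.0155,0],[70,0,-0.001,0.0155,0],[70,0,0,0.0155,0],[70,0,0,0,0],[0,0,0,0,0]]])

```text
time: 37.57
tool_pos: [0.442, -0.3111, -0.0071]
tool_rot: [-0.002, 0.707, 0.707, -0.0]
contact_force: [0.1, 0.5, -0.7]
gripper_width: 0.578
grasp_force: 0.0
```

move_arm(targets=[[[0,0,0,0,0],[0,0,0,0,0],[0,0,0,0,0],[0,0,0,0,0],[0,0,0,0,0]]])

```text
time: 37.98
tool_pos: [0.4432, -0.3121, -0.0052]
tool_rot: [0.0, 0.707, 0.707, -0.0]
contact_force: [-0.7, 0.7, -0.9]
gripper_width: 0.391
grasp_force: 59.5
```

Run:
```python
from h import *
s=state();print(s["tool_pos"],s["gripper_width"],s["grasp_force"],yaw())
plan([(None,None,.276,None,0,1),(.53,.0,.276,-30,0,1),(.52,.2446,.276,-60,0,1),(None,None,None,None,0,4)])
```

```text
[ 0.44316869 -0.31209935 -0.00515785] 0.39091628718522525 59.450713992118835 0.0030547307210021654
[[[0,0,0,-0.0586,-0],[0,0,0,-0.0585,-0],[0,0,0,-0.0586,-0],[0,0,0,-0.0586,-0],[0,0,0,-0.0586,-0]]]
[[[0,0,0,-0.0585,-0],[0,0,0,-0.0586,-0],[0,0,0,-0.0586,-0],[0,0.0578,0.0161,0,0.556],[0,0.0586,0.0127,0,0.555]]]
[[[0,0.0593,0.0092,0,0.556],[0,0.0597,0.0058,0,0.555],[0,0.06,0.0024,0,0.556],[0,0.0599,-0.0012,0,0.556],[0,0.0598,-0.0047,0,0.555]]]
[[[0,0.0595,-0.0081,0,0.556],[0,0.0589,-0.0116,0,0.556],[0,0.0492,-0.0312,0,0.714],[0,0.0468,-0.0347,0,0.714],[0,0.044,-0.0382,0,0.715]]]
[[[0,0.0411,-0.0414,0,0.714],[0,0.0379,-0.0443,0,0.714],[0,0.0344,-0.047,0,0.714],[0,0.0309,-0.0494,0,0.715],[0,0,0,0,-0]]]
[[[0,0,0,0,-0],[0,0,0,0,-0],[0,0,0,0,-0]]]
end [0.52   0.2446 0.276 ] -60.0
```

move_arm(targets=[[[0,0,0,-0.0586,0],[0,0,0,-0.0585,0],[0,0,0,-0.0586,0],[0,0,0,-0.0586,0],[0,0,0,-0.0586,0]]])

```text
time: 38.4
tool_pos: [0.4428, -0.3117, 0.1721]
tool_rot: [0.0, 0.707, 0.707, -0.0]
contact_force: [1.0, 0.3, -0.2]
gripper_width: 0.39
grasp_force: 59.8
```

move_arm(targets=[[[0,0,0,-0.0585,0],[0,0,0,-0.0586,0],[0,0,0,-0.0586,0],[0,0.0578,0.0161,0,0.556],[0,0.0586,0.0127,0,0.555]]])

```text
time: 38.82
tool_pos: [0.4634, -0.2438, 0.2798]
tool_rot: [0.003, 0.749, 0.662, 0.001]
contact_force: [1.0, 0.6, -1.5]
gripper_width: 0.394
grasp_force: 59.8
```

move_arm(targets=[[[0,0.0593,0.0092,0,0.556],[0,0.0597,0.0058,0,0.555],[0,0.06,0.0024,0,0.556],[0,0.0599,-0.0012,0,0.556],[0,0.0598,-0.0047,0,0.555]]])

```text
time: 39.23
tool_pos: [0.5106, -0.0675, 0.2759]
tool_rot: [0.0, 0.836, 0.548, 0.0]
contact_force: [1.5, -0.4, -0.9]
gripper_width: 0.392
grasp_force: 59.7
```

move_arm(targets=[[[0,0.0595,-0.0081,0,0.556],[0,0.0589,-0.0116,0,0.556],[0,0.0492,-0.0312,0,0.714],[0,0.0468,-0.0347,0,0.714],[0,0.044,-0.0382,0,0.715]]])

```text
time: 39.65
tool_pos: [0.5252, 0.1067, 0.2757]
tool_rot: [0.0, 0.917, 0.398, 0.0]
contact_force: [0.2, -0.5, -1.0]
gripper_width: 0.391
grasp_force: 59.7
```

move_arm(targets=[[[0,0.0411,-0.0414,0,0.714],[0,0.0379,-0.0443,0,0.714],[0,0.0344,-0.047,0,0.714],[0,0.0309,-0.0494,0,0.715],[0,0,0,0,0]]])

```text
time: 40.07
tool_pos: [0.5187, 0.2497, 0.2756]
tool_rot: [-0.001, 0.965, 0.26, 0.0]
contact_force: [-0.4, 0.2, -0.7]
gripper_width: 0.394
grasp_force: 59.8
```

move_arm(targets=[[[0,0,0,0,0],[0,0,0,0,0],[0,0,0,0,0]]])

```text
time: 40.32
tool_pos: [0.52, 0.2437, 0.2757]
tool_rot: [0.0, 0.966, 0.258, -0.0]
contact_force: [-0.1, -0.7, 0.1]
gripper_width: 0.388
grasp_force: 59.8
```

Run:
```python
from h import *
w=grab_frame("wrist");save("w8",w);s=state();print(s["tool_pos"],s["gripper_width"],s["grasp_force"],yaw())
plan([(.5829,.2809,.276,None,0,4),(None,None,None,None,0,3),(None,None,.213,None,0,4)])
```

```text
[0.52011216 0.24357804 0.27576384] 0.3886058857953463 59.79880750179291 -60.08057078537388
[[[0,0.0304,-0.0004,-0.0001,-0],[0,0.0305,-0.0005,-0.0001,-0],[0,0.0304,-0.0004,-0.0001,-0],[0,0.0304,-0.0004,-0.0001,-0],[0,0,0,0,-0]]]
[[[0,0,0,0,-0],[0,0,0,0,-0],[0,0,0,0.0263,-0],[0,0,0,0.0262,-0],[0,0,0,0.0263,-0]]]
[[[0,0,0,0.0262,-0]]]
end [0.5829 0.2809 0.213 ] -60.1
```

View pics/w8.png

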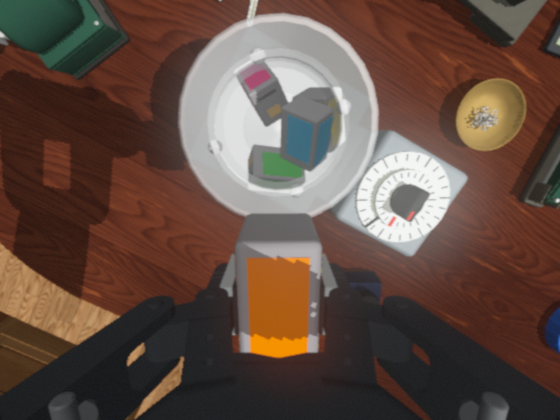

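All four are in the jar: magenta (258,78), green (275,165), yellow beneath cyan, and cyan (305,130). The neck is clear, so orange goes in.

move_arm(targets=[[[0,0.0304,-0.0004,0,0],[0,0.0305,-0.0005,0,0],[0,0.0304,-0.0004,0,0],[0,0.0304,-0.0004,0,0],[0,0,0,0,0]]])

```text
time: 40.78
tool_pos: [0.5847, 0.2816, 0.2752]
tool_rot: [-0.0, 0.966, 0.258, 0.0]
contact_force: [-0.9, 0.1, -0.9]
gripper_width: 0.394
grasp_force: 59.8
```

move_arm(targets=[[[0,0,0,0,0],[0,0,0,0.0263,0],[0,0,0,0.0262,0],[0,0,0,0.0263,0],[0,0,0,0.0262,0]]])

```text
time: 41.2
tool_pos: [0.5822, 0.281, 0.2125]
tool_rot: [0.0, 0.966, 0.258, 0.0]
contact_force: [0.6, -0.1, -1.5]
gripper_width: 0.394
grasp_force: 59.8
```

move_arm(targets=[[[0,0,0,0,0],[0,0,0,0,0],[60,0,0,0,0],[60,0,0,0,0],[60,0,0,0,0]]])

```text
time: 41.62
tool_pos: [0.5834, 0.2822, 0.2148]
tool_rot: [-0.0, 0.966, 0.259, 0.001]
contact_force: [-0.8, -0.4, 0.6]
gripper_width: 0.6
grasp_force: 0.0
```

move_arm(targets=[[[60,0,0,0,0],[60,0,0,-0.05,0],[60,0,0,-0.05,0],[60,0,0,-0.045,0],[60,0,0,0,0]]])

```text
time: 42.03
tool_pos: [0.5852, 0.2831, 0.3087]
tool_rot: [-0.0, 0.966, 0.259, 0.006]
contact_force: [-0.0, 0.0, 1.6]
gripper_width: 0.601
grasp_force: 0.0
```

Run:
```python
from h import *
T,S=get_calibration("top"),get_calibration("scene")
s=state();print(s["tool_pos"],yaw(),s["gripper_width"])
t,sc=grab_frame("top"),grab_frame("scene");save("t9",t);save("s9",sc)
P=[]
for n,f,c in(("t",t,T),("s",sc,S)):
    hsv=cv2.cvtColor(f,cv2.COLOR_RGB2HSV);b=blobs(f,["lid"])["lid"][0];print(b)
    x,y=b[1].astype(int);r=30;m=cv2.inRange(hsv[y-r:y+r,x-r:x+r],(0,0,150),(180,70,255))
    k,l,st,ce=cv2.connectedComponentsWithStats(m);i=1+st[1:,4].argmax();q=ce[i]+[x-r,y-r];print(st[i],q);P.append((c,q))
print("knob",tri(P))
plan([(.585,.05,.26,-20,100,1),(.50,-.25,.2,0,100,1),(None,None,None,None,100,3)])
```

```text
[0.58523717 0.28307619 0.30865766] -59.997085973366545 0.6007036139164891
(1455, array([395.7, 211.5]), 45.0, array([46.7, 43.8]))
[ 27  21  15  15 174] [398.82183908 209.09195402]
(1228, array([393.6, 266. ]), 45.0, array([45.3, 38.9]))
[ 25  16  15  16 180] [395.4        259.34444444]
knob (array([ 0.56044092, -0.31789235,  0.04513337]), np.float64(0.0010352207914411501))
[[[100,-0.0274,0.0481,0.0101,-0.952],[100,-0.032,0.0451,0.0101,-0.953],[100,-0.0364,0.0418,0.0101,-0.952],[100,-0.0403,0.0379,0.0102,-0.952],[100,-0.0439,0.0337,0.0101,-0.953]]]
[[[100,-0.047,0.0291,0.0101,-0.952],[100,-0.0498,0.0244,0.0101,-0.952],[100,-0.0576,0.0042,0.0111,-0.37],[100,-0.0577,0.002,0.0111,-0.371],[100,-0.0577,-0.0003,0.0111,-0.37]]]
[[[100,-0.0577,-0.0025,0.0111,-0.371],[100,-0.0575,-0.0047,0.0112,-0.37],[100,-0.0574,-0.007,0.0111,-0.37],[100,-0.057,-0.0092,0.0111,-0.371],[100,-0.0566,-0.0114,0.0111,-0.37]]]
[[[100,-0.0561,-0.0136,0.0111,-0.371],[100,0,0,0,-0],[100,0,0,0,-0],[100,0,0,0,-0]]]
end [ 0.5  -0.25  0.2 ] 0.0
```

Run:
```python
from h import *
plan([(.58,.05,.24,-20,70,1),(.5603,-.318,.10,-20,70,1),(None,None,.035,None,70,2),(None,None,None,None,70,4)])
```

```text
[[[70,-0.0284,0.0475,0.0149,-0.952],[70,-0.033,0.0445,0.0149,-0.953],[70,-0.0372,0.0409,0.0148,-0.952],[70,-0.0412,0.037,0.0149,-0.952],[70,-0.0446,0.0328,0.0149,-0.953]]]
[[[70,-0.0477,0.0281,0.0149,-0.952],[70,-0.0502,0.0233,0.0148,-0.952],[70,-0.0534,0.0163,0.0212,-0],[70,-0.0534,0.0162,0.0212,-0],[70,-0.0534,0.0163,0.0212,-0]]]
[[[70,-0.0535,0.0163,0.0213,-0],[70,-0.0534,0.0162,0.0212,-0],[70,-0.0534,0.0163,0.0212,-0],[70,-0.0534,0.0162,0.0212,-0],[70,-0.0534,0.0163,0.0212,-0]]]
[[[70,-0.0534,0.0163,0.0212,-0],[70,-0.0535,0.0162,0.0213,-0],[70,-0.0534,0.0163,0.0212,-0],[70,0,0,0.0542,-0],[70,0,0,0.0541,-0]]]
[[[70,0,0,0,-0],[70,0,0,0,-0],[70,0,0,0,-0],[70,0,0,0,-0]]]
end [ 0.5603 -0.318   0.035 ] -20.0
```

move_arm(targets=[[[70,-0.0284,0.0475,0.0149,-0.952],[70,-0.033,0.0445,0.0149,-0.953],[70,-0.0372,0.0409,0.0148,-0.952],[70,-0.0412,0.037,0.0149,-0.952],[70,-0.0446,0.0328,0.0149,-0.953]]])

```text
time: 42.55
tool_pos: [0.5789, 0.1147, 0.2526]
tool_rot: [-0.001, 0.871, 0.492, -0.001]
contact_force: [0.1, -0.8, -0.3]
gripper_width: 0.699
grasp_force: 0.0
```

move_arm(targets=[[[70,-0.0477,0.0281,0.0149,-0.952],[70,-0.0502,0.0233,0.0148,-0.952],[70,-0.0534,0.0163,0.0212,0],[70,-0.0534,0.0162,0.0212,0],[70,-0.0534,0.0163,0.0212,0]]])

```text
time: 42.97
tool_pos: [0.5724, -0.052, 0.1968]
tool_rot: [-0.001, 0.819, 0.574, -0.001]
contact_force: [0.2, -0.7, -0.0]
gripper_width: 0.694
grasp_force: 0.0
```

move_arm(targets=[[[70,-0.0535,0.0163,0.0213,0],[70,-0.0534,0.0162,0.0212,0],[70,-0.0534,0.0163,0.0212,0],[70,-0.0534,0.0162,0.0212,0],[70,-0.0534,0.0163,0.0212,0]]])

```text
time: 43.38
tool_pos: [0.5633, -0.219, 0.133]
tool_rot: [-0.001, 0.819, 0.573, -0.001]
contact_force: [0.8, -0.1, 1.3]
gripper_width: 0.7
grasp_force: 0.0
```

move_arm(targets=[[[70,-0.0534,0.0163,0.0212,0],[70,-0.0535,0.0162,0.0213,0],[70,-0.0534,0.0163,0.0212,0],[70,0,0,0.0542,0],[70,0,0,0.0541,0]]])

```text
time: 43.8
tool_pos: [0.5591, -0.3207, 0.0314]
tool_rot: [0.001, 0.82, 0.572, 0.0]
contact_force: [-0.1, 0.3, -0.1]
gripper_width: 0.7
grasp_force: 0.0
```

move_arm(targets=[[[70,0,0,0,0],[70,0,0,0,0],[70,0,0,0,0],[70,0,0,0,0]]])

```text
time: 44.13
tool_pos: [0.5608, -0.3189, 0.0348]
tool_rot: [0.002, 0.819, 0.574, 0.001]
contact_force: [-0.5, 0.1, -0.0]
gripper_width: 0.697
grasp_force: 0.0
```

Run:
```python
from h import *
c=get_calibration("wrist");w=grab_frame("wrist");save("w10",w);p=state()["tool_pos"];print(p,yaw(),state()["contact_force"])
hsv=cv2.cvtColor(w,cv2.COLOR_RGB2HSV);m=cv2.inRange(hsv,(0,0,120),(180,70,255))
k,l,st,ce=cv2.connectedComponentsWithStats(m)
for i in range(1,k):
    if st[i,4]>800:print(st[i],ce[i],"->",onz(c,ce[i],.052))
b=cv2.inRange(hsv,(100,150,40),(125,255,255));k,l,st,ce=cv2.connectedComponentsWithStats(b);i=1+st[1:,4].argmax();print("lid",st[i],ce[i])
print("expect knob px",proj(c,(.5604,-.318,.052)),"tcp-axis px",proj(c,(p[0],p[1],.052)))
```

```text
[ 0.56099467 -0.31901212  0.03512955] -19.966940335742986 [ 0.58500683  0.63902119 -0.35037406]
[ 243  227   66   75 3924] [275.62028542 265.01809378] -> [ 0.56124561 -0.31276655  0.052     ]
[ 107  332   54   38 1504] [134.14960106 350.32579787] -> [ 0.47041287 -0.33443284  0.052     ]
lid [ 181  153  169  118 8523] [260.53854277 195.89041417]
expect knob px [277.57845788 274.37412625] tcp-axis px [279.3521671  275.70290998]
```

move_arm(targets=[[[70,0.003,-0.002,0.014,0],[70,0,0,0.014,0],[70,0,0,0.014,0],[70,0,0,0,0],[0,0,0,0,0]]])

```text
time: 44.6
tool_pos: [0.561, -0.3176, 0.0121]
tool_rot: [0.002, 0.819, 0.574, 0.0]
contact_force: [-2.6, 1.3, 32.6]
gripper_width: 0.576
grasp_force: 17.2
```

move_arm(targets=[[[0,0,0,0,0],[0,0,0,0,0],[0,0,0,0,0],[0,0,0,0,0],[0,0,0,0,0]]])

```text
time: 45.02
tool_pos: [0.5614, -0.3185, 0.0144]
tool_rot: [0.003, 0.819, 0.574, 0.0]
contact_force: [-8.1, 4.3, 31.0]
gripper_width: 0.381
grasp_force: 75.4
```

Run:
```python
from h import *
s=state();print(s["tool_pos"],s["gripper_width"],s["grasp_force"],yaw(),s["contact_force"])
plan([(None,None,.30,None,0,1),(.5829,.2809,.30,-20,0,1),(None,None,None,None,0,5)])
```

```text
[ 0.56141737 -0.31848384  0.01444594] 0.3814823216194761 75.38813032675534 -19.96717087593156 [-8.14704443  4.28760169 31.03702547]
[[[0,0,0,-0.0595,-0],[0,0,0,-0.0595,-0],[0,0,0,-0.0595,-0],[0,0,0,-0.0595,-0],[0,0,0,-0.0595,-0]]]
[[[0,0,0,-0.0594,-0],[0,0,0,-0.0595,-0],[0,0,0,-0.0595,-0],[0,0.0594,-0.0192,0,0],[0,0.0595,-0.0192,0,0.001]]]
[[[0,0.0594,-0.0193,0,0],[0,0.0595,-0.0192,0,0],[0,0.0594,-0.0192,0,0.001],[0,0.0595,-0.0192,0,0],[0,0.0594,-0.0193,0,0]]]
[[[0,0.0595,-0.0192,0,0.001],[0,0.0594,-0.0192,0,0],[0,0.0594,-0.0193,0,0],[0,0.0595,-0.0192,0,0.001],[0,0.0594,-0.0192,0,0]]]
[[[0,0.0595,-0.0193,0,0],[0,0.0594,-0.0192,0,0.001],[0,0.0594,-0.0193,0,0],[0,0.0595,-0.0192,0,0],[0,0,0,0,-0]]]
[[[0,0,0,0,-0],[0,0,0,0,-0],[0,0,0,0,-0],[0,0,0,0,-0]]]
end [0.5829 0.2809 0.3   ] -20.0
```

move_arm(targets=[[[60,0,0,0,0],[60,0,0,-0.005,0],[60,0,0,-0.005,0],[60,0,0,0,0],[60,0,0,0,0]]])

```text
time: 45.43
tool_pos: [0.5582, -0.3158, 0.012]
tool_rot: [-0.001, 0.819, 0.574, -0.0]
contact_force: [0.0, -0.1, 2.5]
gripper_width: 0.6
grasp_force: 0.9
```

move_arm(targets=[[[60,0,0,0,0],[0,0,0,0,0],[0,0,0,0,0],[0,0,0,0,0],[0,0,0,0,0]]])

```text
time: 45.85
tool_pos: [0.5595, -0.3168, 0.0146]
tool_rot: [0.001, 0.819, 0.574, 0.0]
contact_force: [-1.6, -0.2, 7.5]
gripper_width: 0.378
grasp_force: 62.3
```

move_arm(targets=[[[0,0,0,0,0],[0,0,0,0,0]]])

```text
time: 46.02
tool_pos: [0.5595, -0.3169, 0.0147]
tool_rot: [0.001, 0.819, 0.574, 0.0]
contact_force: [-1.7, 0.7, 7.5]
gripper_width: 0.378
grasp_force: 62.2
```

Run:
```python
from h import *
s=state();print(s["tool_pos"],s["gripper_width"],s["grasp_force"],yaw(),s["contact_force"])
plan([(None,None,.30,None,0,1),(.5829,.2809,.30,-20,0,1),(None,None,None,None,0,5)])
```

```text
[ 0.55946582 -0.31687925  0.01466488] 0.37823706325982814 62.24314342074649 -20.00093295017889 [-1.72260774  0.69738607  7.45144893]
[[[0,0,0,-0.0594,-0],[0,0,0,-0.0595,-0],[0,0,0,-0.0594,-0],[0,0,0,-0.0595,-0],[0,0,0,-0.0594,-0]]]
[[[0,0,0,-0.0595,-0],[0,0,0,-0.0594,-0],[0,0,0,-0.0595,-0],[0,0.0593,-0.019,0,-0],[0,0.0594,-0.019,0,-0]]]
[[[0,0.0593,-0.019,0,-0],[0,0.0594,-0.019,0,-0],[0,0.0593,-0.019,0,-0],[0,0.0594,-0.019,0,-0],[0,0.0593,-0.019,0,-0]]]
[[[0,0.0594,-0.019,0,-0],[0,0.0593,-0.019,0,-0],[0,0.0594,-0.019,0,-0],[0,0.0593,-0.019,0,-0],[0,0.0594,-0.0191,0,-0]]]
[[[0,0.0593,-0.019,0,-0],[0,0.0594,-0.019,0,-0],[0,0.0593,-0.019,0,-0],[0,0.0594,-0.019,0,-0],[0,0,0,0,-0]]]
[[[0,0,0,0,-0],[0,0,0,0,-0],[0,0,0,0,-0],[0,0,0,0,-0]]]
end [0.5829 0.2809 0.3   ] -20.0
```

move_arm(targets=[[[0,0,0,-0.0594,0],[0,0,0,-0.0595,0],[0,0,0,-0.0594,0],[0,0,0,-0.0595,0],[0,0,0,-0.0594,0]]])

```text
time: 46.43
tool_pos: [0.5581, -0.3158, 0.1917]
tool_rot: [-0.001, 0.819, 0.574, -0.0]
contact_force: [0.6, -0.1, -0.4]
gripper_width: 0.374
grasp_force: 60.3
```

move_arm(targets=[[[0,0,0,-0.0595,0],[0,0,0,-0.0594,0],[0,0,0,-0.0595,0],[0,0.0593,-0.019,0,0],[0,0.0594,-0.019,0,0]]])

```text
time: 46.85
tool_pos: [0.5624, -0.2427, 0.3014]
tool_rot: [0.002, 0.82, 0.572, 0.001]
contact_force: [0.9, 0.1, -1.9]
gripper_width: 0.381
grasp_force: 60.6
```

move_arm(targets=[[[0,0.0593,-0.019,0,0],[0,0.0594,-0.019,0,0],[0,0.0593,-0.019,0,0],[0,0.0594,-0.019,0,0],[0,0.0593,-0.019,0,0]]])

```text
time: 47.27
tool_pos: [0.5684, -0.053, 0.2972]
tool_rot: [-0.001, 0.819, 0.573, -0.001]
contact_force: [-0.1, 0.6, -0.7]
gripper_width: 0.379
grasp_force: 60.6
```

move_arm(targets=[[[0,0.0594,-0.019,0,0],[0,0.0593,-0.019,0,0],[0,0.0594,-0.019,0,0],[0,0.0593,-0.019,0,0],[0,0.0594,-0.0191,0,0]]])

```text
time: 47.68
tool_pos: [0.5757, 0.1338, 0.2972]
tool_rot: [-0.0, 0.819, 0.573, -0.001]
contact_force: [1.7, -0.6, -0.2]
gripper_width: 0.376
grasp_force: 60.6
```

move_arm(targets=[[[0,0.0593,-0.019,0,0],[0,0.0594,-0.019,0,0],[0,0.0593,-0.019,0,0],[0,0.0594,-0.019,0,0],[0,0,0,0,0]]])

```text
time: 48.1
tool_pos: [0.5809, 0.2873, 0.2963]
tool_rot: [-0.002, 0.817, 0.576, -0.001]
contact_force: [-0.5, -0.2, -0.1]
gripper_width: 0.383
grasp_force: 60.7
```

move_arm(targets=[[[0,0,0,0,0],[0,0,0,0,0],[0,0,0,0,0],[0,0,0,0,0]]])

```text
time: 48.43
tool_pos: [0.5825, 0.2803, 0.2983]
tool_rot: [0.0, 0.82, 0.573, -0.0]
contact_force: [0.3, 0.7, -0.6]
gripper_width: 0.379
grasp_force: 60.7
```

Run:
```python
from h import *
s=state();print(s["tool_pos"],s["gripper_width"],s["grasp_force"],yaw(),s["contact_force"])
plan([(.5829,.2809,.246,None,0,4),(None,None,None,None,0,3)])
c=get_calibration("wrist");w=grab_frame("wrist");hsv=cv2.cvtColor(w,cv2.COLOR_RGB2HSV);save("w11",w)
b=cv2.inRange(hsv,(100,150,40),(125,255,255));k,l,st,ce=cv2.connectedComponentsWithStats(b);i=1+st[1:,4].argmax();print("lid",st[i],ce[i])
```

```text
[0.58248332 0.28025415 0.29825976] 0.37923211597961043 60.661136114951134 -20.10863558168769 [ 0.25325744  0.71306083 -0.63809569]
[[[0,0.0003,0.0001,0.0218,-0],[0,0.0003,0,0.0217,-0],[0,0.0003,0.0001,0.0218,-0],[0,0.0003,0.0001,0.0218,-0],[0,0,0,0,-0]]]
[[[0,0,0,0,-0],[0,0,0,0,-0]]]
end [0.5829 0.2809 0.246 ] -20.1
lid [  173   182   212   122 13502] [268.2487039  231.23692786]
```

move_arm(targets=[[[0,0.0003,0,0.0218,0],[0,0.0003,0,0.0217,0],[0,0.0003,0,0.0218,0],[0,0.0003,0,0.0218,0],[0,0,0,0,0]]])

```text
time: 48.9
tool_pos: [0.5809, 0.2813, 0.2405]
tool_rot: [-0.001, 0.819, 0.573, -0.003]
contact_force: [1.2, -0.1, -1.9]
gripper_width: 0.377
grasp_force: 60.7
```

move_arm(targets=[[[0,0,0,0,0],[0,0,0,0,0],[0,0,0,0,0]]])

```text
time: 49.15
tool_pos: [0.5829, 0.2824, 0.2472]
tool_rot: [0.0, 0.819, 0.574, 0.001]
contact_force: [0.6, -0.2, -0.6]
gripper_width: 0.376
grasp_force: 60.8
```

move_arm(targets=[[[0,0,0,0.005,0],[0,0,0,0.005,0],[0,0,0,0,0],[0,0,0,0,0]]])

```text
time: 49.48
tool_pos: [0.5824, 0.2822, 0.2399]
tool_rot: [-0.0, 0.819, 0.574, -0.0]
contact_force: [-0.1, -0.3, -1.2]
gripper_width: 0.38
grasp_force: 60.8
```

Run:
```python
from h import *
s=state();print(s["tool_pos"],s["gripper_width"],s["contact_force"],s["ft_torque"])
```

```text
[0.58242334 0.28217876 0.23990199] 0.38049570336508276 [-0.0950391  -0.28736881 -1.17461003] [-0.12393546  0.0046436  -0.01330902]
```

move_arm(targets=[[[0,-0.0015,0,0.003,0],[0,0,0,0.003,0],[0,0,0,0,0],[0,0,0,0,0]]])

```text
time: 49.82
tool_pos: [0.5822, 0.2813, 0.2363]
tool_rot: [-0.0, 0.819, 0.574, -0.0]
contact_force: [0.3, -0.5, -0.9]
gripper_width: 0.377
grasp_force: 60.9
```

move_arm(targets=[[[0,0,0,0.003,0],[0,0,0,0.003,0],[0,0,0,0,0],[0,0,0,0,0]]])

```text
time: 50.15
tool_pos: [0.5827, 0.2814, 0.2337]
tool_rot: [0.0, 0.819, 0.573, 0.001]
contact_force: [0.3, 0.6, 1.2]
gripper_width: 0.378
grasp_force: 61.5
```

move_arm(targets=[[[0,0,0,0.003,0],[0,0,0,0,0],[0,0,0,0,0]]])

```text
time: 50.4
tool_pos: [0.5829, 0.2815, 0.2323]
tool_rot: [0.0, 0.819, 0.573, 0.001]
contact_force: [0.4, -0.8, 5.1]
gripper_width: 0.381
grasp_force: 62.1
```

move_arm(targets=[[[0,0,0,0.003,0],[0,0,0,0,0],[0,0,0,0,0]]])

```text
time: 50.65
tool_pos: [0.583, 0.2816, 0.2309]
tool_rot: [0.0, 0.819, 0.573, 0.001]
contact_force: [0.3, -0.7, 5.3]
gripper_width: 0.381
grasp_force: 62.4
```

move_arm(targets=[[[0,0,0,0.003,0],[0,0,0,0,0],[0,0,0,0,0]]])

```text
time: 50.9
tool_pos: [0.583, 0.2815, 0.2286]
tool_rot: [0.0, 0.819, 0.574, 0.001]
contact_force: [1.2, 0.1, 5.3]
gripper_width: 0.38
grasp_force: 62.4
```

move_arm(targets=[[[0,0,0,0.003,0],[0,0,0,0,0],[0,0,0,0,0]]])

```text
time: 51.15
tool_pos: [0.5818, 0.2812, 0.2243]
tool_rot: [-0.0, 0.819, 0.574, -0.001]
contact_force: [2.4, -0.2, -2.2]
gripper_width: 0.381
grasp_force: 61.0
```

move_arm(targets=[[[0,0,0,0.003,0],[0,0,0,0,0],[0,0,0,0,0]]])

```text
time: 51.4
tool_pos: [0.5818, 0.2812, 0.2232]
tool_rot: [-0.0, 0.819, 0.573, -0.001]
contact_force: [-0.7, -1.5, 0.2]
gripper_width: 0.379
grasp_force: 61.2
```

move_arm(targets=[[[0,0,0,0.003,0],[0,0,0,0,0],[0,0,0,0,0]]])

```text
time: 51.65
tool_pos: [0.5819, 0.2812, 0.2221]
tool_rot: [-0.0, 0.819, 0.574, -0.0]
contact_force: [-1.2, -1.1, 2.0]
gripper_width: 0.374
grasp_force: 61.5
```

move_arm(targets=[[[0,0,0,0.003,0],[0,0,0,0,0],[0,0,0,0,0]]])

```text
time: 51.9
tool_pos: [0.5824, 0.2815, 0.2217]
tool_rot: [0.0, 0.819, 0.574, 0.0]
contact_force: [-2.1, -1.9, 5.6]
gripper_width: 0.378
grasp_force: 62.2
```

move_arm(targets=[[[0,0,0,0.003,0],[0,0,0,0,0],[0,0,0,0,0]]])

```text
time: 52.15
tool_pos: [0.5827, 0.2816, 0.2217]
tool_rot: [0.0, 0.819, 0.574, 0.001]
contact_force: [-2.7, -1.6, 10.1]
gripper_width: 0.38
grasp_force: 63.6
```

move_arm(targets=[[[0,0,0,0.003,0],[0,0,0,0,0],[0,0,0,0,0]]])

```text
time: 52.4
tool_pos: [0.5831, 0.2818, 0.2216]
tool_rot: [0.0, 0.819, 0.574, 0.002]
contact_force: [-3.8, -2.8, 14.5]
gripper_width: 0.379
grasp_force: 64.9
```

move_arm(targets=[[[0,0,0,0.003,0],[0,0,0,0,0],[0,0,0,0,0]]])

```text
time: 52.65
tool_pos: [0.5833, 0.2819, 0.2216]
tool_rot: [0.0, 0.819, 0.574, 0.002]
contact_force: [-6.3, -4.0, 19.7]
gripper_width: 0.38
grasp_force: 66.1
```

Run:
```python
from h import *
s=state();print(s["tool_pos"],s["gripper_width"],s["contact_force"],s["ft_torque"])
```

```text
[0.58327584 0.2819165  0.22159057] 0.3795631826976659 [-6.33817406 -3.99018534 19.66675637] [-0.41383822  1.65033406  0.02788795]
```

move_arm(targets=[[[0,0,0,-0.007,0],[0,0,0,0,0],[70,0,0,0,0],[70,0,0,0,0],[70,0,0,0,0]]])

```text
time: 53.07
tool_pos: [0.5818, 0.2814, 0.2181]
tool_rot: [-0.0, 0.819, 0.574, -0.001]
contact_force: [0.8, 1.2, 0.8]
gripper_width: 0.699
grasp_force: 0.6
```

move_arm(targets=[[[70,0,0,0,0],[70,0,0,0,0],[70,0,0,-0.02,0],[70,0,0,-0.04,0],[70,0,0,-0.05,0]]])

```text
time: 53.48
tool_pos: [0.5808, 0.2808, 0.283]
tool_rot: [-0.001, 0.819, 0.574, -0.003]
contact_force: [0.3, -0.1, -0.1]
gripper_width: 0.703
grasp_force: 0.0
```

Run:
```python
from h import *
plan([(.585,.0,.33,None,70,1),(.45,-.25,.3,None,70,1),(None,None,None,None,70,3)])
```

```text
[[[70,-0.0547,0.0208,-0.0098,-0],[70,-0.0546,0.0209,-0.0098,-0],[70,-0.0547,0.0208,-0.0098,-0],[70,-0.0547,0.0209,-0.0097,-0],[70,-0.0547,0.0208,-0.0098,-0]]]
[[[70,-0.0546,0.0208,-0.0098,-0],[70,-0.0547,0.0209,-0.0098,-0],[70,-0.0547,0.0208,-0.0098,-0],[70,-0.0586,-0.0086,0.0063,-0],[70,-0.0585,-0.0086,0.0062,-0]]]
[[[70,-0.0586,-0.0086,0.0063,-0],[70,-0.0585,-0.0086,0.0062,-0],[70,-0.0586,-0.0086,0.0063,-0],[70,-0.0586,-0.0086,0.0062,-0],[70,-0.0585,-0.0086,0.0063,-0]]]
[[[70,-0.0586,-0.0086,0.0062,-0],[70,0,0,0,-0],[70,0,0,0,-0],[70,0,0,0,-0]]]
end [ 0.45 -0.25  0.3 ] -20.0
```

move_arm(targets=[[[70,-0.0547,0.0208,-0.0098,0],[70,-0.0546,0.0209,-0.0098,0],[70,-0.0547,0.0208,-0.0098,0],[70,-0.0547,0.0209,-0.0097,0],[70,-0.0547,0.0208,-0.0098,0]]])

```text
time: 53.9
tool_pos: [0.5845, 0.1044, 0.3155]
tool_rot: [0.0, 0.819, 0.574, 0.0]
contact_force: [0.9, -1.0, 0.8]
gripper_width: 0.699
grasp_force: 0.0
```

move_arm(targets=[[[70,-0.0546,0.0208,-0.0098,0],[70,-0.0547,0.0209,-0.0098,0],[70,-0.0547,0.0208,-0.0098,0],[70,-0.0586,-0.0086,0.0063,0],[70,-0.0585,-0.0086,0.0062,0]]])

```text
time: 54.32
tool_pos: [0.5525, -0.0637, 0.3258]
tool_rot: [0.001, 0.819, 0.573, 0.0]
contact_force: [0.5, -0.4, -0.1]
gripper_width: 0.7
grasp_force: 0.0
```

move_arm(targets=[[[70,-0.0586,-0.0086,0.0063,0],[70,-0.0585,-0.0086,0.0062,0],[70,-0.0586,-0.0086,0.0063,0],[70,-0.0586,-0.0086,0.0062,0],[70,-0.0585,-0.0086,0.0063,0]]])

```text
time: 54.73
tool_pos: [0.4672, -0.2194, 0.3064]
tool_rot: [0.0, 0.819, 0.574, 0.0]
contact_force: [-0.3, -0.1, 0.3]
gripper_width: 0.697
grasp_force: 0.0
```

move_arm(targets=[[[70,-0.0586,-0.0086,0.0062,0],[70,0,0,0,0],[70,0,0,0,0],[70,0,0,0,0]]])

```text
time: 55.07
tool_pos: [0.4516, -0.2492, 0.3026]
tool_rot: [0.0, 0.819, 0.573, 0.0]
contact_force: [-0.9, 0.0, -0.1]
gripper_width: 0.701
grasp_force: 0.0
```

Run:
```python
from h import *
T,S=get_calibration("top"),get_calibration("scene")
t,sc=grab_frame("top"),grab_frame("scene");save("t12",t);save("s12",sc)
P=[]
for n,f,c in(("t",t,T),("s",sc,S)):
    hsv=cv2.cvtColor(f,cv2.COLOR_RGB2HSV);q=blobs(f,["lid"])["lid"][:1];print(q)
    x,y=q[0][1].astype(int);r=24;m=cv2.inRange(hsv[y-r:y+r,x-r:x+r],(0,0,150),(180,70,255))
    k,l,st,ce=cv2.connectedComponentsWithStats(m)
    i=min([i for i in range(1,k) if 80<st[i,4]<500],key=lambda i:np.linalg.norm(ce[i]-r),default=None)
    if i:print(st[i],ce[i]+[x-r,y-r]);P.append((c,ce[i]+[x-r,y-r]))
if len(P)==2:print("knob",tri(P),"first-seen knob on table was z=.045 with lid origin 0")
print({n:cart(n) for n in("magenta","green","yellow","cyan")})
# red mark direction on the dial in top view
hsv=cv2.cvtColor(t,cv2.COLOR_RGB2HSV)[175:220,200:260];m=cv2.inRange(hsv,(0,110,120),(8,255,255))|cv2.inRange(hsv,(172,110,120),(180,255,255))
p=np.argwhere(m)[:,::-1]+[200,175];print("red px",p.mean(0) if len(p) else None,p.min(0) if len(p) else None,p.max(0) if len(p) else None,"disc ctr",proj(T,(.587,.101,.066)),proj(T,(.549,.0995,.066)))
```

```text
[(2032, array([132.4, 181.1]), 71.6, array([52.2, 55. ]))]
[ 11  12  20  18 272] [128.14705882 177.20588235]
[(39, array([169.5, 121.7]), 53.1, array([ 3.8, 13.8]))]
[  0   8  24  25 457] [154.97155361 116.85995624]
knob (array([0.55121012, 0.28514056, 0.30713585]), np.float64(0.02913833209302732)) first-seen knob on table was z=.045 with lid origin 0
{'magenta': [], 'green': [], 'yellow': [], 'cyan': []}
red px [231.47619048 197.19047619] [224 193] [259 204] disc ctr [225.94234615 195.75580501] [226.1687581 211.3188168]
```

Run:
```python
from h import *
T,S=get_calibration("top"),get_calibration("scene")
t=cv2.cvtColor(cv2.imread("pics/t12.png"),cv2.COLOR_BGR2RGB);sc=cv2.cvtColor(cv2.imread("pics/s12.png"),cv2.COLOR_BGR2RGB)
for z in(.209,.220):
    print(z,"knob top px",proj(T,(.5829,.2809,z+.052)),"disc",proj(T,(.5829,.2809,z+.026)),"scene disc",proj(S,(.5829,.2809,z+.026)),"knob",proj(S,(.5829,.2809,z+.052)))
hsv=cv2.cvtColor(sc,cv2.COLOR_RGB2HSV);m=cv2.inRange(hsv[80:220,140:230],(98,110,60),(125,255,255));k,l,s,ce=cv2.connectedComponentsWithStats(m)
print([(s[i].tolist(),(ce[i]+[140,80]).round(1)) for i in range(1,k) if s[i,4]>20])
print("scene px sample",[sc[r,182].tolist() for r in range(100,150,6)])
hsv=cv2.cvtColor(t,cv2.COLOR_RGB2HSV)[180:215,210:243];m=cv2.inRange(hsv,(0,110,120),(8,255,255))|cv2.inRange(hsv,(172,110,120),(180,255,255))
print("red px",(np.argwhere(m)[:,::-1]+[210,180]).tolist())
```

```text
0.209 knob top px [126.19351575 176.43169281] disc [130.04103902 179.63057203] scene disc [181.58684911 130.92801589] knob [179.73810762 122.92976772]
0.22 knob top px [124.50327329 175.02640398] disc [128.43789142 178.29769496] scene disc [180.81251218 127.57798617] knob [178.93631076 119.46093757]
[([24, 37, 31, 9, 85], array([177.8, 120. ]))]
scene px sample [[227, 208, 180], [208, 138, 80], [223, 150, 89], [173, 214, 253], [183, 87, 70], [199, 95, 76], [207, 100, 80], [212, 106, 84], [214, 112, 90]]
red px [[224, 195], [225, 195], [226, 195], [224, 196], [225, 196], [226, 196], [224, 197], [225, 197], [226, 197], [224, 198], [225, 198], [226, 198], [224, 199], [225, 199], [226, 199], [225, 200], [226, 200]]
```

```bash
python3 -c "
from plant import job;print(job.job_done())"
```

```text
the job is handed in; nothing more can be done
None
```

I handed the job in: I zeroed the dial with the jar empty, put all five cartridges in the jar, and snapped the lid home; the bottle was not touched. The lid seat rests on the press force and height, since the arm blocked the last scene view, and the fifth cartridge's landing was not viewed.

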